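# Set up a stepped shaft on V-blocks for marking out

### The job

Set up the stepped shaft for marking out on the dark steel plate: centre the tall V-block on the scribed cross next to the round stop and the low V-block on the cross next to the bar stop, vees in line with each other, then lay the shaft in both vees with its thin end in the tall block, so that it lies level with its step midway between the two blocks. Lay the marker pen on the plate along the scribed line in front of the shaft, midway between the blocks. Leave the tee fitting, the grey case and the tape roll where they are.

Things in the scene. Friction and masses are not known exactly. Their poses are not given: they have to be found in the camera images.
- plate: Fixed dark steel plate, 160 x 280 x 12 mm. Origin: centre of its underside; x to its back (away from the robot), y along its 280 mm length, z up; top at z = 12 mm. White scribed marks on top: crosses at y = +70 and -70 mm (x = 0); front line 140 mm long, parallel to y, at x = -55 mm, centred on y = 0, with a short tick at its middle. Its yaw varies within 20 degrees.
- round_stop: Round steel stop, 22 mm in diameter, 16 mm high, fixed to the plate top at the middle of one of its two short ends (at y = +125 or -125 mm of the plate: which end varies). Origin: centre of its underside. The cross next to it is 55 mm nearer the plate's middle.
- bar_stop: Rectangular steel stop, 60 mm (plate x) by 18 mm (plate y), 16 mm high, fixed to the plate top at the middle of the other short end. Origin: centre of its underside. The cross next to it is 55 mm nearer the plate's middle.
- low_block_mid (a point): Low, wide dark steel V-block, loose, 54 mm wide (its x) by 34 mm (its y) by 26 mm high, 0.25 kg, upright. The 90-degree vee is open upward and runs along its y, 34 mm wide at the top and 17 mm deep (bottom of the vee 9 mm above the underside). The point is its centre, half-way up (13 mm).
- tall_block_mid (a point): Tall, narrower dark steel V-block, loose, 44 mm wide (its x) by 34 mm (its y) by 35.7 mm high, 0.25 kg, upright. The 90-degree vee is open upward and runs along its y, 28 mm wide at the top and 14 mm deep (bottom of the vee 21.7 mm above the underside). The point is its centre, half-way up (17.9 mm).
- shaft_mid (a point): Loose bare-metal shaft, 210 mm long, 0.36 kg: the half toward its -y is 36 mm in diameter, the half toward +y 18 mm. The point is on the axis at the step, mid-length; y runs along the axis to the thin end. It starts lying level on its thick half, axis 18 mm above the worktop. It balances at y = -30 mm. Laid in both vees as asked, its axis is 46.5 mm above the worktop.
- marker_mid (a point): White marker pen with a black cap, loose, 136 mm long (its y), about 15 mm across, lying on its side. The point is its centre, 8 mm above what it lies on. Either way round will do.
- tee_mid (a point): Bystander: brass-coloured tee pipe fitting, 38 x 49 x 23 mm, loose, not to be disturbed. The point is its centre, half-way up.
- case_mid (a point): Bystander: small dark grey lidded bit case, 55 x 74 x 38 mm, loose, not to be disturbed. The point is its centre, half-way up.
- tape_mid (a point): Bystander: grey tape roll lying flat, 92 mm in diameter, 44 mm high, loose, not to be disturbed. The point is the centre of the ring, half-way up.
Things that resemble listed ones, but are neither listed nor needed, are in the scene too. There is more than one size of the part that bears shaft_mid; the job needs the largest.

How it is judged:
By the outcome, as a careful person would: the job done as asked, in the order asked, and still so for the second after the job is handed in, with the robot touching nothing.
It also fails if it takes over 102 s, if anything falls off the work surface, if the arm or the gripper's body presses on something with over 40 N, if the wrist force passes 120 N, or if a joint passes its speed limit or range.

### The arm

A 7-joint arm with a two-finger parallel gripper is mounted at the origin on the work surface; the furniture and walls round the work are solid. World frame = base frame: x ahead of the robot, y to its left, z up, the work surface at z = 0. Lengths are in m, angles in rad, forces in N, time in s.
With the tool pointing down it reaches from about 0.425 to 0.875 m from the base axis. Payload 8.4 kg.
Tool frame: the origin (TCP) lies midway between the tips of the shut fingers; the grasp point (between the pads) lies 19 mm behind it; y points along the fingers, x is the direction in which the jaws open and shut, and the axes are right-handed (so a half turn about y gives the same grasp; the last joint's range is limited). The gripper opens to 87 mm and grips with 3 to 60 N. Pads are 19 mm wide; open, the fingers measure 117 mm over their backs; the gripper's body (75 mm by 190 mm) begins 51 mm behind the grasp point.
Start: joints at [-1.431, 0.333, 0.04, 1.465, -0.013, 1.343, -0.059], TCP at [0.154, 0.632, 0.223] pointing down, gripper open.
Joint ranges: [-2.58, 2.58], [-0.38, 2.09], [-1.3, 1.39], [0.25, 2.4], [-1.5, 4.64], [0.08, 2.09], [-2.65, 2.65]. Speed limits (rad/s): [2.22, 2.22, 2.79, 2.79, 3.14, 3.14, 3.14].

### API

Orientations are given as a unit quaternion [w, x, y, z].
In Python, from workcell import arm gives the robot as it stands. The module is installed in compiled form; this text tells all that it offers.
- The arm moves only by the tool apply_moves, never from a script. Its argument "rows" is a list of rows, each a list of 7 numbers: the turn, a rotation vector about the tool's x, y, z in units of 180 degrees (1.0 is 180 degrees), then the shift along the tool's x, y, z in units of 0.15 m (1.0 is 0.15 m), then the opening, from -1 (shut) to 1 (fully open). A call has 1 to 5 rows; each row is the pose to reach, as a shift and turn from the pose commanded when the call began, along the tool's axes at that moment, turning the shorter way round; what a row does not reach only later rows make up. A row lasts 1/8 s, in which the tool goes at most 62.5 mm and 10.7 degrees, less where a joint would pass 70% of its speed; a pose out of reach is approached as far as the arm can. A call with a number of a shift or a turn outside -1 to 1 is refused whole. A call with a gripper value outside its range is refused whole. The fingers move at their own pace and stop on an object; "newtons" is the grip in N (left out, the last holds). Time passes only in rows, so rows that repeat a pose let the fingers close. It gives the time, the measured TCP pose, the force and the opening at its end, in the units of the state.
- arm.observe(): the state, without advancing time (a new reading comes with each control period).
- arm.snapshot(name): name is "scene" or "top" or "wrist"; returns (picture, depth): 420x560x3 uint8, red, green, blue; 420x560 float32, m along the optical axis (not along the pixel's ray), 0 where there is no reading.
- arm.camera_info(name): a dict with "fx", "fy", "cx", "cy" (pixels), "pose" (4x4, takes a point from camera to world coordinates). Camera axes: x right, y up, looking along -z (the intrinsics and any distortion apply to the point x, -y, -z); pixel columns grow to the right and rows downward; lengths in m; the calibration is good to about 2 mm. A picture is of the moment at which its call begins: read the wrist's pose just before it. camera_info takes no time and is no camera call; for the wrist camera it gives the pose at the moment of the call.
- arm.sign_off(): hands the job in, once; it reports no verdict.
The state is a dict: "t": time; "qpos": joint angles; "joint_vel": joint speeds; "tau": joint torques, N m; "eef_pos": TCP position; "tcp_rot": TCP orientation; "contact_force": force on the tool from outside, world axes, zero at the start; "moment": the same for the moment, N m; "opening": opening from 0.0 (shut) to 1.0 (fully open).
Only numpy, scipy, OpenCV 4.12 (cv2) and the standard library are available. Lean on these libraries where they do the work, as an engineer would, in place of code of your own. Each camera call takes 0.05 s, during which the arm holds its last target.

## Working session

There is one attempt and no reset: what is moved stays moved. The work goes in short steps, Python scripts to look and compute and a tool call to move; the robot and the scene stay as the last step left them, time stands still between calls to the robot, and variables do not carry over. Pictures are saved under pics/ and viewed, and the job is handed in when it is done.

Besides the shell and the picture viewer there is one more tool, called after "Call:" by a JSON object that holds its "api" and its "payload". apply_moves: Moves the arm, as the interface text tells. Its arguments: {"type":"object","properties":{"rows":{"type":"array"},"newtons":{"type":"number"}},"required":["rows"]}

```bash
mkdir -p pics; python3 - <<'E'
from workcell import arm
import cv2,numpy as np
print(arm.observe())
for n in ["scene","top","wrist"]:
    c=arm.camera_info(n);print(n,c)
    p,d=arm.snapshot(n)
    cv2.imwrite(f"pics/{n}0.png",p[:,:,::-1]);np.savez(f"{n}0.npz",p=p,d=d,pose=c["pose"])
E
```

```text
{'t': 0.0, 'qpos': array([-1.43118328,  0.33387759,  0.03988591,  1.46626286, -0.01341487,
        1.34327834, -0.05851526]), 'joint_vel': array([-1.18301360e-03,  9.13484576e-04,  8.04001011e-04,  1.26309176e-03,
       -4.66886334e-04,  8.31342563e-05,  3.30244825e-05]), 'tau': array([ 1.04728749e-04, -6.56362796e+01,  1.33488379e+00, -4.03797162e+01,
       -5.98468445e-02,  4.49302210e-02,  1.62404285e-04]), 'eef_pos': array([0.15367906, 0.63110065, 0.22168507]), 'tcp_rot': array([-0.55564494,  0.55637783,  0.43645282, -0.43727721]), 'contact_force': array([ 0.42543747,  0.53604944, -0.13059288]), 'moment': array([-0.01941536,  0.0130928 , -0.01121836]), 'opening': 1.0028831818574218}
scene {'fx': 486.3859604699536, 'fy': 486.3859604699536, 'cx': 282.3461621873548, 'cy': 210.04687336228437, 'pose': array([[-4.46911028e-01,  5.53794643e-01, -7.02553931e-01,
        -5.71557356e-01],
       [-8.94578361e-01, -2.76402038e-01,  3.51185804e-01,
         6.18538818e-01],
       [ 2.97478805e-04,  7.85438353e-01,  6.18939823e-01,
         1.02899929e+00],
       [ 0.00000000e+00,  0.00000000e+00,  0.00000000e+00,
         1.00000000e+00]])}
top {'fx': 498.6366627406455, 'fy': 498.6366627406455, 'cx': 277.5177492874786, 'cy': 206.0942372560579, 'pose': array([[ 0.11839181,  0.91427806, -0.38740032, -0.09251592],
       [-0.99290368,  0.10459819, -0.05658187, -0.00715358],
       [-0.01121019,  0.39135003,  0.92017362,  1.54221294],
       [ 0.        ,  0.        ,  0.        ,  1.        ]])}
wrist {'fx': 374.47073084460044, 'fy': 374.47073084460044, 'cx': 277.29660847898634, 'cy': 202.56630485822907, 'pose': array([[ 0.23649408, -0.9248604 , -0.29783182,  0.07168484],
       [ 0.97163081,  0.22446897,  0.07447987,  0.65118587],
       [-0.00202948, -0.30699662,  0.95170844,  0.38334562],
       [ 0.        ,  0.        ,  0.        ,  1.        ]])}
```

View pics/scene0.png

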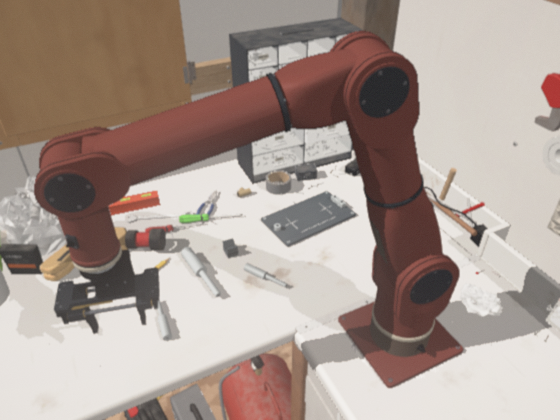

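View pics/top0.png

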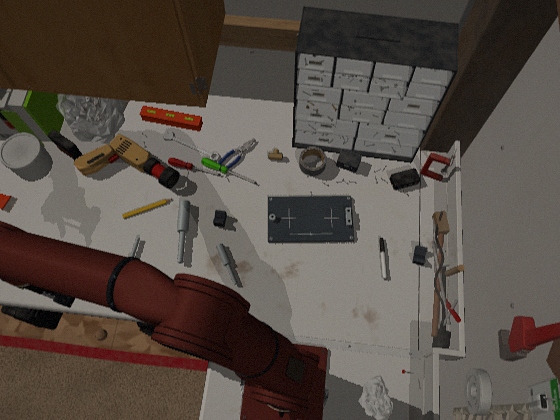

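View pics/wrist0.png

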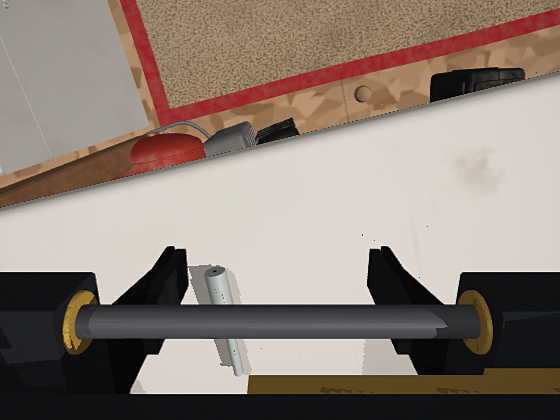

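The top view shows the plate around (311,219), shafts at (183,232), (229,265) and (135,247), dark blocks at (220,218), (420,254), (348,162) and (404,179), and the marker at (383,257). I'll enlarge crops of it.

```bash
python3 - <<'E'
import cv2,numpy as np
p=np.load("top0.npz")["p"][:,:,::-1]
cv2.imwrite("pics/c1.png",cv2.resize(p[140:290,120:280],None,fx=5,fy=4*1.25*0.8,interpolation=cv2.INTER_CUBIC))
cv2.imwrite("pics/c2.png",cv2.resize(p[140:290,255:455],None,fx=4,fy=4,interpolation=cv2.INTER_CUBIC))
p=np.load("scene0.npz")["p"][:,:,::-1]
cv2.imwrite("pics/c3.png",cv2.resize(p[150:345,130:400],None,fx=2.9,fy=2.9,interpolation=cv2.INTER_CUBIC))
E
```

```text
(no output)
```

View pics/c1.png

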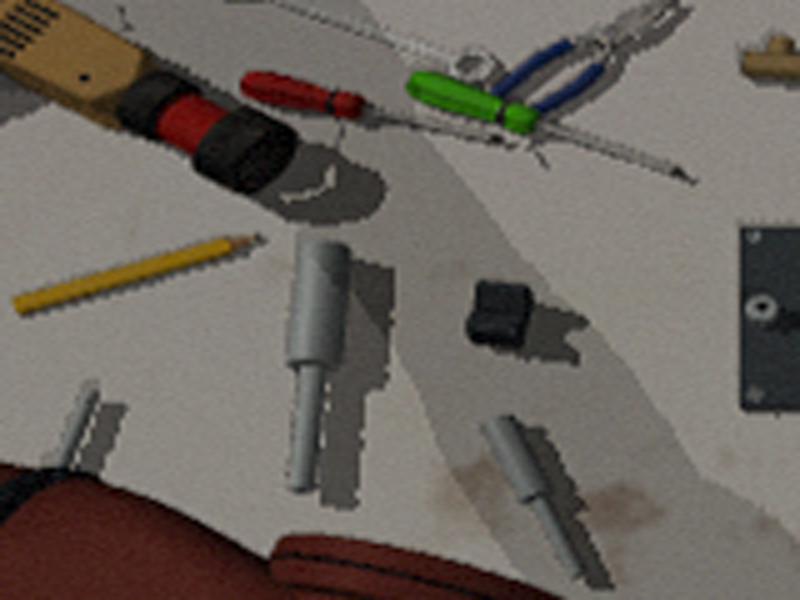

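View pics/c2.png

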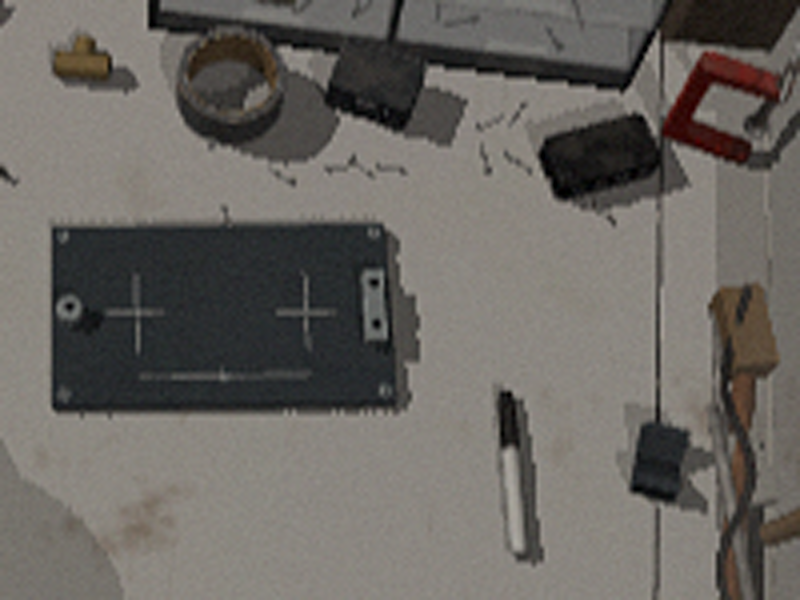

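View pics/c3.png

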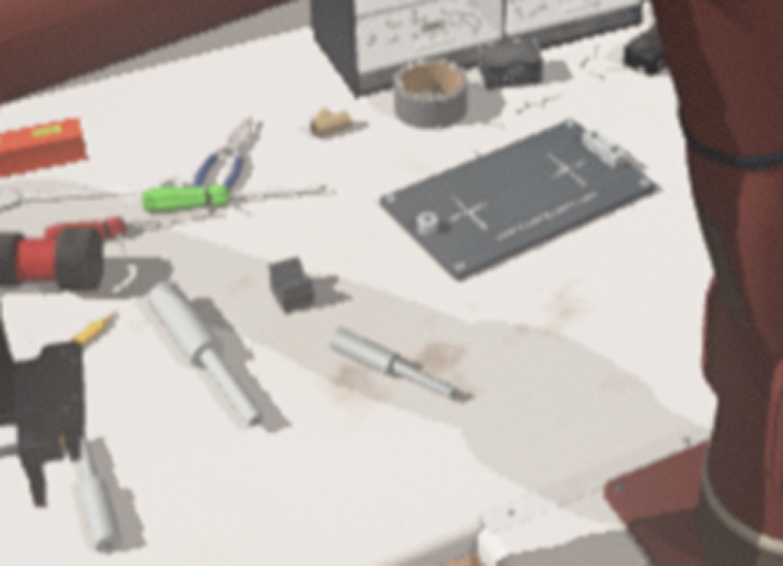

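```bash
cat > h.py <<'E'
import numpy as np,cv2
K={"scene":(486.386,282.346,210.047),"top":(498.6367,277.5177,206.094),"wrist":(374.4707,277.2966,202.5663)}
def cloud(n,f):
    z=np.load(f);d=z["d"];T=z["pose"];k,cx,cy=K[n]
    v,u=np.mgrid[0:420,0:560]
    P=np.stack([(u-cx)/k*d,-(v-cy)/k*d,-d],-1)
    W=P@T[:3,:3].T+T[:3,3];W[d==0]=np.nan
    return z["p"],W
def ray(n,T,uv,h):
    k,cx,cy=K[n];uv=np.atleast_2d(np.asarray(uv,float))
    D=np.stack([(uv[:,0]-cx)/k,-(uv[:,1]-cy)/k,-np.ones(len(uv))],-1)@T[:3,:3].T
    s=(h-T[2,3])/D[:,2];return T[:3,3]+D*s[:,None]
def rect(pts):
    (c,s,a)=cv2.minAreaRect(pts[:,:2].astype(np.float32)*1000);return np.round(c,1),np.round(s,1),round(a,1)
E
python3 - <<'E'
from h import *
p,W=cloud("top","top0.npz")
for name,(u,v,r) in dict(plate=(311,219,3),L=(220,218,14),R=(420,254,12),case1=(348,162,13),case2=(404,179,14),shaft=(183,232,36),pen=(383,257,26),tee=(276,155,10),tape=(312,160,16),sm=(229,265,20)).items():
    w=W[v-r:v+r,u-r:u+r].reshape(-1,3);w=w[np.isfinite(w[:,2])]
    z=w[:,2];print(name,"zpct",np.round(np.percentile(z,[5,50,90,95,99])*1000,1))
    o=w[z>np.percentile(z,5)+.008] if name!="plate" else w
    if len(o)>5:print("   ",len(o),o.mean(0).round(4),rect(o))
m=(abs(W[...,2]-.012)<.006)&(p.max(-1)<90)
n,l,s,c=cv2.connectedComponentsWithStats(m.astype(np.uint8))
i=l[225,330];o=W[l==i];print("plate",len(o),rect(o),o.mean(0))
E
```

```text
plate zpct [ 7.2 12.8 16.3 17.5 19.3]
    36 [ 0.5197 -0.0264  0.0126] (array([520.2, -26.2]), array([23.2, 16.8]), 3.9)
L zpct [-4.6  2.2 31.8 35.7 40.6]
    318 [0.4845 0.2713 0.0186] (array([491.8, 274.5]), array([100.,  91.]), 8.7)
R zpct [-5.6  2.2 25.1 27.1 30.6]
    280 [ 0.4346 -0.3819  0.0162] (array([ 442.9, -384.8]), array([81. , 73.6]), 1.8)
case1 zpct [-2.9 29.8 42.6 44.1 48.2]
    493 [ 0.7453 -0.135   0.0312] (array([ 748.5, -134.1]), array([98.7, 86.8]), 4.6)
case2 zpct [-4.4 14.3 32.5 34.4 37.7]
    506 [ 0.6946 -0.3256  0.0239] (array([ 705.6, -328.5]), array([106. ,  98.6]), 5.7)
shaft zpct [-4.9  1.5 24.1 32.  39.5]
    1870 [0.4326 0.3859 0.0218] (array([329. , 374.5]), array([465.6, 246.6]), 8.5)
pen zpct [-5.6  0.4  6.6 11.1 17.4]
    827 [ 0.4188 -0.266   0.0066] (array([ 420.6, -269.1]), array([178.5, 166.8]), 3.4)
tee zpct [-5.   2.7 21.7 24.3 28.4]
    194 [0.7418 0.1175 0.0138] (array([748.6, 117.5]), array([79.3, 66.4]), 6.5)
tape zpct [-4.  11.9 46.1 49.4 67.4]
    666 [ 0.7381 -0.0113  0.0284] (array([739.5, -10. ]), array([127. , 108.8]), 6.0)
sm zpct [ -4.8   1.6  20.1  24.8 764.2]
    588 [0.3226 0.2155 0.0579] (array([241.1, 204. ]), array([324.2, 125.7]), 9.1)
plate 3303 (array([521.2, -24.7]), array([164.4, 277.9]), 7.1) [ 0.51744393 -0.02303102  0.01225094]
```

```bash
cat > plan.py <<'E'
import numpy as np,sys
from scipy.spatial.transform import Rotation as Ro
from workcell import arm
# usage: plan.py x y z yawdeg(of tool x-axis in world, None keep)
def go(x,y,z,yaw=None):
    s=arm.observe();q=s["tcp_rot"];R=Ro.from_quat([q[1],q[2],q[3],q[0]]);p=s["eef_pos"]
    tx=R.as_matrix()[:,0];cur=np.degrees(np.arctan2(tx[1],tx[0]))
    if yaw is None: yaw=cur
    yaw=cur+(yaw-cur+90)%180-90
    c,sn=np.cos(np.radians(yaw)),np.sin(np.radians(yaw))
    X=np.array([c,sn,0]);Y=np.array([0,0,-1.]);G=Ro.from_matrix(np.column_stack([X,Y,np.cross(X,Y)]))
    rv=(R.inv()*G).as_rotvec()/np.pi
    d=R.inv().apply(np.array([x,y,z])-p)/0.15
    print("t%.2f pos"%s["t"],p.round(4),"yaw %.2f->%.2f"%(cur,yaw),"open %.3f"%s["opening"],"q7 %.2f"%s["qpos"][6],"F",s["contact_force"].round(1))
    print(" turn",rv.round(4),"shift",d.round(4), "tooly",R.as_matrix()[:,1].round(3))
if __name__=="__main__":
    a=[float(v) for v in sys.argv[1:]]
    go(*a)
E
python3 plan.py 0.42 0.34 0.27
python3 - <<'E'
from h import *
T=np.load("top0.npz")["pose"]
f=lambda a:np.array(a)/4+[255,140]
print(ray("top",T,[f((137,313)),f((306,313)),f((140,376)),f((310,377)),f((52,226)),f((385,224)),f((54,411)),f((390,408))],.012).round(4))
p=cv2.imread("pics/scene0.png");S=np.load("scene0.npz")["pose"]
g=lambda a:np.array(a)/2.9+[130,150]
print(ray("scene",S,[g((467,212)),g((571,168)),g((498,240)),g((597,195))],.012).round(4))
E
```

```text
t0.15 pos [0.1537 0.6312 0.2219] yaw 76.31->76.31 open 1.003 q7 -0.06 F [ 0.5 -0.4 -0.4]
 turn [ 0.      0.     -0.0004] shift [-1.4665 -0.3185 -2.1841] tooly [-0.    -0.001 -1.   ]
[[ 0.5128  0.0433  0.012 ]
 [ 0.5287 -0.095   0.012 ]
 [ 0.4583  0.0349  0.012 ]
 [ 0.4732 -0.1025  0.012 ]
 [ 0.5829  0.1229  0.012 ]
 [ 0.6164 -0.1547  0.012 ]
 [ 0.4205  0.1007  0.012 ]
 [ 0.4541 -0.1686  0.012 ]]
[[ 0.5085  0.0469  0.012 ]
 [ 0.5256 -0.0991  0.012 ]
 [ 0.4505  0.0385  0.012 ]
 [ 0.4691 -0.1001  0.012 ]]
```

Call:
{"api": "apply_moves", "payload": {"rows": [[0, 0, 0, -0.73, -0.32, -1.0, 1], [0, 0, 0, -0.73, -0.32, -1.0, 1], [0, 0, 0, -0.73, -0.32, -1.0, 1], [0, 0, 0, -0.73, -0.32, -1.0, 1]]}}

```text
t: 0.65
eef_pos: [0.2781, 0.4864, 0.2724]
tcp_rot: [-0.558, 0.558, 0.436, -0.434]
contact_force: [-0.4, 0.2, 0.1]
opening: 0.999
```

Call:
{"api": "apply_moves", "payload": {"rows": [[0, 0, 0, -0.73, 0, -1.0, 1], [0, 0, 0, -0.73, 0, -1.0, 1], [0, 0, 0, -0.73, 0, -1.0, 1], [0, 0, 0, -0.73, 0, -1.0, 1], [0, 0, 0, -0.73, 0, -1.0, 1]]}}

```text
t: 1.27
eef_pos: [0.3926, 0.3487, 0.2702]
tcp_rot: [0.556, -0.556, -0.437, 0.437]
contact_force: [-0.4, 0.8, 0.7]
opening: 1.0
```

```bash
cat > shot.py <<'E'
import sys,cv2,numpy as np
from workcell import arm
n,f=sys.argv[1:3]
c=arm.camera_info(n);p,d=arm.snapshot(n)
cv2.imwrite(f"pics/{f}.png",p[:,:,::-1]);np.savez(f+".npz",p=p,d=d,pose=c["pose"])
s=arm.observe();print(s["t"],s["eef_pos"].round(4),s["opening"].round(3),abs(s["joint_vel"]).max().round(4))
E
python3 shot.py wrist w1
```

```text
Traceback (most recent call last):
  File "shot.py", line 6, in <module>
    s=arm.observe();print(s["t"],s["eef_pos"].round(4),s["opening"].round(3),abs(s["joint_vel"]).max().round(4))
                                                       ^^^^^^^^^^^^^^^^^^
AttributeError: 'float' object has no attribute 'round'
```

View pics/w1.png

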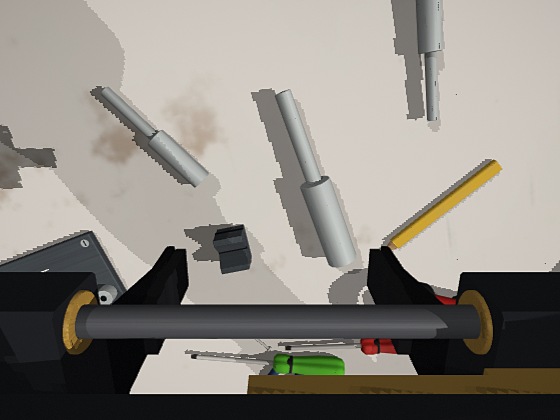

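```bash
python3 - <<'E'
import cv2
p=cv2.imread("pics/w1.png")
cv2.imwrite("pics/w1a.png",cv2.resize(p[210:285,190:270],None,fx=8,fy=8,interpolation=cv2.INTER_CUBIC))
cv2.imwrite("pics/w1b.png",cv2.resize(p[80:275,240:370],None,fx=3,fy=3,interpolation=cv2.INTER_CUBIC))
E
```

```text
(no output)
```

View pics/w1a.png

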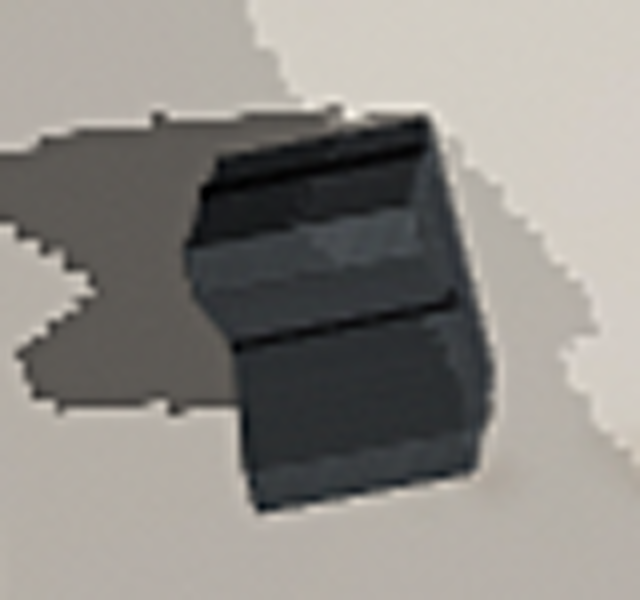

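View pics/w1b.png

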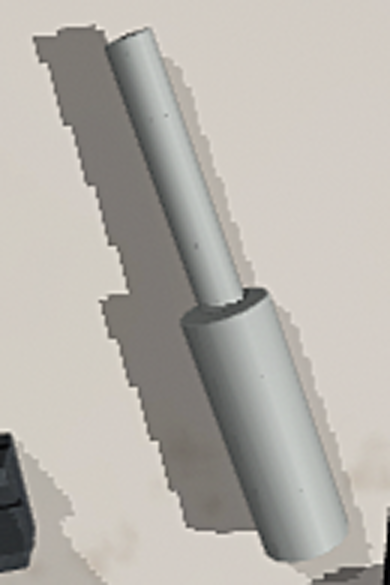

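```bash
sed -i 's/s\["opening"\].round(3)/round(s["opening"],3)/' shot.py; python3 - <<'E'
from h import *
z=np.load("w1.npz");T=z["pose"]
f=lambda a:np.array(a)/8+[190-.5,210-.5]
c=ray("wrist",T,[f((190,247)),f((418,205)),f((475,470)),f((260,510))],.0357)
print(c.round(4),c.mean(0)); 
for i in range(4):
    e=c[(i+1)%4]-c[i];print(np.linalg.norm(e).round(4),np.degrees(np.arctan2(e[1],e[0])).round(1))
g=lambda a:np.array(a)/3+[240-.5,80-.5]
# shaft: thick silhouette edges, thin end, step
print(ray("wrist",T,[g((183,322)),g((268,292)),g((265,548)),g((348,518))],.018).round(4))
print(ray("wrist",T,[g((108,45)),g((153,30)),g((200,305)),g((243,293))],.018).round(4))
E
```

```text
[[0.4615 0.2558 0.0357]
 [0.463  0.2894 0.0357]
 [0.5056 0.2864 0.0357]
 [0.5045 0.2538 0.0357]] [0.4836488  0.27136274 0.0357    ]
0.0336 87.6
0.0428 -4.0
0.0326 -92.0
0.043 177.3
[[0.4279 0.3671 0.018 ]
 [0.424  0.4009 0.018 ]
 [0.5291 0.3788 0.018 ]
 [0.5238 0.414  0.018 ]]
[[0.3224 0.3633 0.018 ]
 [0.3212 0.38   0.018 ]
 [0.4229 0.3748 0.018 ]
 [0.4222 0.3916 0.018 ]]
```

```bash
python3 plan.py 0.4837 0.2714 0.08 -2.7
```

```text
t1.32 pos [0.3923 0.3492 0.2702] yaw 76.44->-2.70 open 1.000 q7 0.54 F [-0.2  0.2  0.4]
 turn [-1.000e-04  4.397e-01 -2.000e-04] shift [-0.3605  1.2675 -0.715 ] tooly [-0.001 -0.    -1.   ]
```

Call:
{"api": "apply_moves", "payload": {"rows": [[0, 0.28, 0, -0.36, 0.6, -0.715, 1], [0, 0.28, 0, -0.36, 0.6, -0.715, 1], [0, 0.28, 0, -0.36, 0.6, -0.715, 1], [0, 0.28, 0, -0.36, 0.6, -0.715, 1], [0, 0.28, 0, -0.36, 0.6, -0.715, 1]]}}

```text
t: 1.95
eef_pos: [0.4839, 0.2715, 0.1798]
tcp_rot: [-0.689, 0.689, 0.157, -0.158]
contact_force: [1.1, 0.7, 0.8]
opening: 1.001
```

```bash
python3 plan.py 0.4837 0.2714 0.08 -2.7
```

```text
t1.95 pos [0.4839 0.2715 0.1798] yaw 25.76->-2.70 open 1.001 q7 -0.07 F [1.1 0.7 0.8]
 turn [ 0.0002  0.1581 -0.0004] shift [-8.000e-04  6.653e-01 -1.000e-04] tooly [-0.001 -0.001 -1.   ]
```

Call:
{"api": "apply_moves", "payload": {"rows": [[0, 0.158, 0, 0, 0.6, 0, 1], [0, 0.158, 0, 0, 0.6, 0, 1], [0, 0.158, 0, 0, 0.6, 0, 1], [0, 0.158, 0, 0, 0.6, 0, 1]]}}

```text
t: 2.45
eef_pos: [0.4838, 0.2716, 0.0899]
tcp_rot: [-0.707, 0.707, -0.015, 0.014]
contact_force: [-1.1, 0.2, 1.0]
opening: 1.002
```

```bash
python3 shot.py wrist w2;python3 plan.py 0.4837 0.2714 0.006 -2.7
```

```text
2.5 [0.4842 0.2715 0.0904] 1.001 0.0173
t2.50 pos [0.4842 0.2715 0.0904] yaw -2.22->-2.70 open 1.001 q7 -0.51 F [0.3 0.5 0.3]
 turn [ 0.      0.0027 -0.0001] shift [-3.100e-03  5.625e-01 -5.000e-04] tooly [-0. -0. -1.]
```

View pics/w2.png

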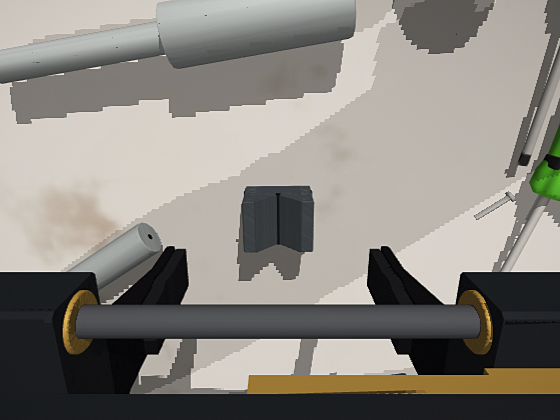

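The wrist view shows the tall block centred between the fingers, at (278,220). The small shaft's end at (150,235) is clear of the left finger.

Call:
{"api": "apply_moves", "payload": {"rows": [[0, 0, 0, -0.003, 0.3, 0, 0.5], [0, 0, 0, -0.003, 0.5, 0, 0.5], [0, 0, 0, -0.003, 0.565, 0, 0.5], [0, 0, 0, -0.003, 0.565, 0, 0.5]]}}

```text
t: 3.0
eef_pos: [0.4845, 0.2703, 0.0061]
tcp_rot: [-0.707, 0.707, -0.015, 0.015]
contact_force: [0.4, -0.2, 1.5]
opening: 0.758
```

Call:
{"api": "apply_moves", "payload": {"newtons": 25, "rows": [[0, 0, 0, 0, 0, 0, -1], [0, 0, 0, 0, 0, 0, -1], [0, 0, 0, 0, 0, 0, -1], [0, 0, 0, 0, 0, 0, -1]]}}

```text
t: 3.5
eef_pos: [0.4847, 0.2703, 0.0065]
tcp_rot: [0.707, -0.707, 0.015, -0.016]
contact_force: [-2.0, -0.7, 6.1]
opening: 0.5
```

```bash
python3 plan.py 0.515 -0.06 0.2 6.5
```

```text
t3.50 pos [0.4847 0.2703 0.0065] yaw -2.52->6.50 open 0.500 q7 -0.45 F [-2.  -0.7  6.1]
 turn [-0.0002 -0.0501  0.0002] shift [ 0.2993 -1.2916 -2.1899] tooly [ 0.     0.001 -1.   ]
```

Call:
{"api": "apply_moves", "payload": {"rows": [[0, 0, 0, 0, -0.25, 0, -1], [0, 0, 0, 0, -0.6, 0, -1], [0, -0.02, 0, 0.1, -0.9, -0.3, -1], [0, -0.05, 0, 0.2, -1.0, -0.7, -1], [0, -0.05, 0, 0.3, -1.0, -1.0, -1]]}}

```text
t: 4.12
eef_pos: [0.5236, 0.116, 0.1574]
tcp_rot: [0.706, -0.706, -0.041, 0.039]
contact_force: [0.9, 0.8, -4.1]
opening: 0.502
```

```bash
python3 plan.py 0.515 -0.06 0.2 6.5
```

```text
t4.12 pos [0.5236 0.116  0.1574] yaw 6.53->6.50 open 0.502 q7 -0.10 F [ 0.9  0.8 -4.1]
 turn [-0.0003  0.0002  0.0008] shift [-0.1896 -0.2858 -1.1592] tooly [ 0.002  0.001 -1.   ]
```

Call:
{"api": "apply_moves", "payload": {"rows": [[0, 0, 0, -0.06, -0.28, -0.3, -1], [0, 0, 0, -0.12, -0.28, -0.65, -1], [0, 0, 0, -0.17, -0.28, -0.9, -1], [0, 0, 0, -0.17, -0.28, -1.0, -1], [0, 0, 0, -0.17, -0.28, -1.0, -1]]}}

```text
t: 4.75
eef_pos: [0.5143, -0.0343, 0.1976]
tcp_rot: [0.706, -0.706, -0.039, 0.039]
contact_force: [0.1, 0.6, -2.4]
opening: 0.499
```

```bash
python3 shot.py wrist w3
```

```text
4.8 [ 0.5144 -0.0329  0.1976] 0.505 0.0198
```

View pics/w3.png

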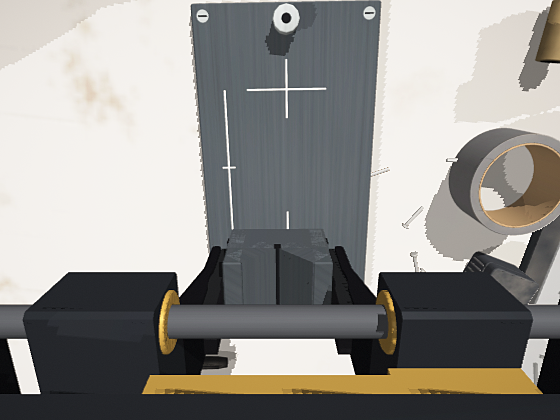

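```bash
python3 - <<'E'
from h import *
z=np.load("w3.npz");T=z["pose"];p=z["p"]
g=p.min(-1).astype(int)
m=(g>130).astype(np.uint8)
def line(r0,r1,c0,c1,ax):
    s=np.argwhere(m[r0:r1,c0:c1]>0)+[r0,c0]
    w=g[s[:,0],s[:,1]]
    q=s[:,::-1].astype(np.float32);l=cv2.fitLine(q,cv2.DIST_HUBER,0,.01,.01).ravel();print(len(s),l.round(3));return l
h=line(84,95,244,330,0);v=line(60,120,280,293,1);fl=line(92,225,218,237,1);v2=line(208,225,282,294,1)
def X(a,b):
    t=np.linalg.solve(np.array([[a[0],-b[0]],[a[1],-b[1]]]),[b[2]-a[2],b[3]-a[3]]);return np.array([a[2]+t[0]*a[0],a[3]+t[0]*a[1]])
c=X(h,v);print("cross",c)
C=ray("wrist",T,c,.012)[0]
def wl(l):
    a=ray("wrist",T,[[l[2]-30*l[0],l[3]-30*l[1]],[l[2]+30*l[0],l[3]+30*l[1]]],.012);d=a[1]-a[0];return a.mean(0),np.degrees(np.arctan2(d[1],d[0]))%180
print(C.round(4));
for l in (h,v,fl):print(wl(l))
print("v2",wl(v2))
tick=ray("wrist",T,[229,167],.012)[0];print("tick",tick)
rs=ray("wrist",T,[286.5,16.5],.028)[0];print("round",rs,np.linalg.norm(rs-C))
# line bottom/top
s=np.argwhere(m[80:130,218:232]>0);print(s.min(0)+[80,218])
print(T)
cv2.imwrite("pics/w3a.png",cv2.resize(cv2.imread("pics/w3.png")[190:310,190:370],None,fx=4.4,fy=4.4,interpolation=cv2.INTER_CUBIC))
E
```

```text
230 [ 1.00000e+00 -1.90000e-02  2.85877e+02  8.86910e+01]
201 [  0.     -1.    285.988  88.525]
384 [5.80000e-02 9.98000e-01 2.27967e+02 1.57274e+02]
41 [ 4.00000e-03 -1.00000e+00  2.87003e+02  2.17770e+02]
cross [285.9882   88.68856]
[0.5136 0.0448 0.012 ]
(array([0.51350084, 0.04482056, 0.012     ]), np.float64(7.426078411561776))
(array([0.51366417, 0.04437769, 0.012     ]), np.float64(96.79300271249912))
(array([ 0.46691453, -0.02303192,  0.012     ]), np.float64(97.35569942651867))
v2 (array([ 0.52913848, -0.07696401,  0.012     ]), np.float64(96.64545862688068))
tick [ 0.46845665 -0.03150595  0.012     ]
round [0.50707758 0.10005567 0.028     ] 0.05786206876953256
[ 90 223]
[[ 9.93784763e-01 -1.05852801e-01 -3.44532831e-02  5.05193093e-01]
 [ 1.11318229e-01  9.45847274e-01  3.04928164e-01  4.97224736e-02]
 [ 3.10043544e-04 -3.06868242e-01  9.51751956e-01  3.59263746e-01]
 [ 0.00000000e+00  0.00000000e+00  0.00000000e+00  1.00000000e+00]]
```

View pics/w3a.png

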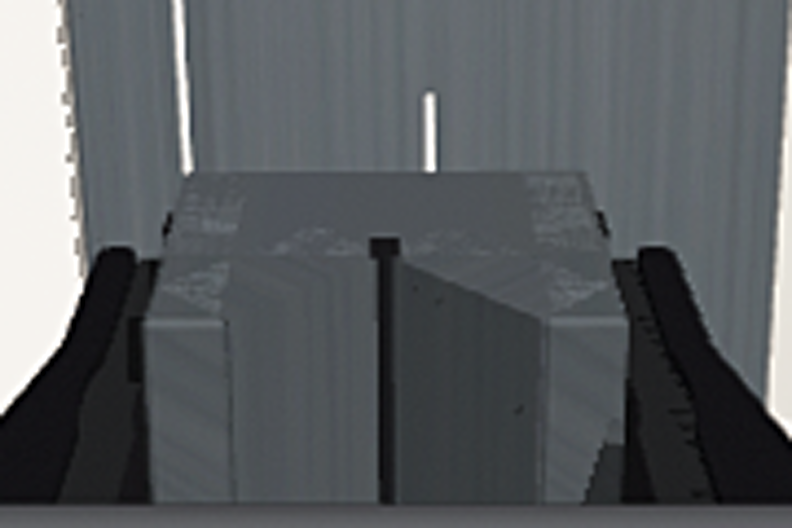

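```bash
python3 - <<'E'
from h import *
z=np.load("w3.npz");T=z["pose"]
f=lambda a:np.array(a)/4.4+[190-.4,190-.4]
tcp=np.array([.5144,-.0329])
for pts,h in (([(145,320),(628,318)],.2272),([(185,172),(588,171)],.1915)):
    c=ray("wrist",T,[f(x) for x in pts],h);m=c.mean(0)[:2]
    e1=np.array([.9921,.1253]);e2=np.array([-.1253,.9921])
    print(np.linalg.norm(c[1]-c[0]),m,"rel TCP plate axes",(m-tcp)@e1,(m-tcp)@e2)
E
```

```text
0.0428739119693419 [ 0.51274604 -0.01686177] rel TCP plate axes 0.0003686980625457934 0.016118765880972146
0.04410087577948768 [ 0.51279872 -0.01709645] rel TCP plate axes 0.00039155318012753203 0.015879344204507467
```

```bash
python3 plan.py 0.5131 0.0458 0.035 7.2
```

```text
t4.80 pos [ 0.5144 -0.0329  0.1976] yaw 6.50->7.20 open 0.505 q7 0.14 F [ 0.1  0.3 -2.2]
 turn [-0.0001 -0.0039 -0.0001] shift [0.0514 1.084  0.5221] tooly [-0.  0. -1.]
```

Call:
{"api": "apply_moves", "payload": {"rows": [[0, -0.004, 0, 0.051, 0.3, 0.3, -1], [0, -0.004, 0, 0.051, 0.6, 0.522, -1], [0, -0.004, 0, 0.051, 0.9, 0.522, -1], [0, -0.004, 0, 0.051, 1.0, 0.522, -1], [0, -0.004, 0, 0.051, 1.0, 0.522, -1]]}}

```text
t: 5.42
eef_pos: [0.5129, 0.0451, 0.0476]
tcp_rot: [-0.705, 0.706, 0.044, -0.045]
contact_force: [1.3, 0.2, -1.5]
opening: 0.507
```

```bash
python3 plan.py 0.5131 0.0458 0.0185 7.2
```

```text
t5.42 pos [0.5129 0.0451 0.0476] yaw 7.22->7.20 open 0.507 q7 0.12 F [ 1.3  0.2 -1.5]
 turn [ 0.0002  0.0001 -0.0005] shift [0.0024 0.1942 0.0046] tooly [-0.001 -0.001 -1.   ]
```

Call:
{"api": "apply_moves", "payload": {"rows": [[0, 0, 0, 0.002, 0.12, 0.004, -1], [0, 0, 0, 0.002, 0.17, 0.004, -1], [0, 0, 0, 0.002, 0.193, 0.004, -1], [0, 0, 0, 0.002, 0.193, 0.004, -1]]}}

```text
t: 5.92
eef_pos: [0.5135, 0.0454, 0.019]
tcp_rot: [0.706, -0.706, -0.044, 0.044]
contact_force: [-0.1, -0.3, -2.0]
opening: 0.503
```

```bash
python3 plan.py 0.5131 0.0458 0.0185 7.2;python3 shot.py wrist w4
```

```text
t5.92 pos [0.5135 0.0454 0.019 ] yaw 7.18->7.20 open 0.503 q7 0.15 F [-0.1 -0.3 -2. ]
 turn [ 0.     -0.0001  0.0001] shift [-0.0022  0.0033  0.0033] tooly [ 0.  0. -1.]
5.975 [0.5136 0.0455 0.0191] 0.507 0.0035
```

View pics/w4.png

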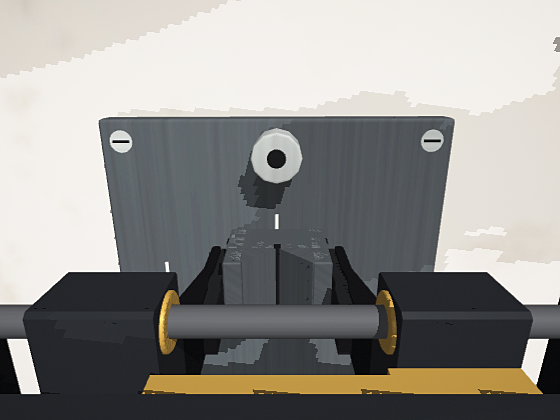

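Call:
{"api": "apply_moves", "payload": {"rows": [[0, 0, 0, -0.002, 0.006, 0.002, -1], [0, 0, 0, -0.002, 0.006, 0.002, -1], [0, 0, 0, -0.002, 0.006, 0.002, 0.35], [0, 0, 0, -0.002, 0.006, 0.002, 0.35], [0, 0, 0, -0.002, 0.006, 0.002, 0.35]]}}

```text
t: 6.6
eef_pos: [0.513, 0.0458, 0.018]
tcp_rot: [0.706, -0.706, -0.044, 0.044]
contact_force: [-0.6, 1.2, 0.7]
opening: 0.662
```

Call:
{"api": "apply_moves", "payload": {"rows": [[0, 0, 0, 0, -0.2, 0, 0.4], [0, 0, 0, 0, -0.55, 0, 0.6], [0, 0, 0, 0, -0.8, -0.4, 0.6], [0, 0, 0, 0, -0.9, -0.75, 0.6], [0, 0, 0, 0, -0.9, -0.75, 0.6]]}}

```text
t: 7.22
eef_pos: [0.528, -0.0712, 0.155]
tcp_rot: [-0.705, 0.706, 0.043, -0.04]
contact_force: [-0.4, 0.3, -0.4]
opening: 0.799
```

```bash
python3 shot.py wrist w5
```

```text
7.275 [ 0.5274 -0.0681  0.1537] 0.799 0.0541
```

View pics/w5.png

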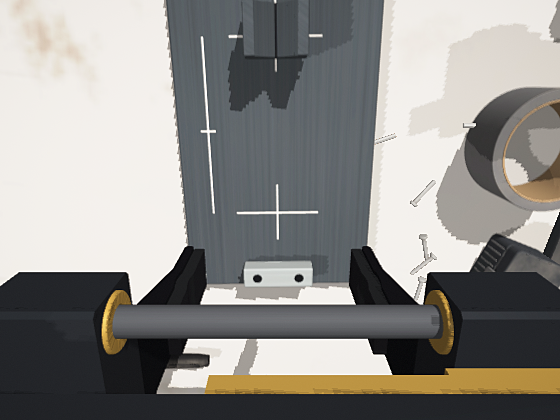

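```bash
python3 - <<'E'
import cv2
p=cv2.imread("pics/w5.png")
cv2.imwrite("pics/w5a.png",cv2.resize(p[0:80,220:335],None,fx=6.9,fy=6.9,interpolation=cv2.INTER_CUBIC))
E
```

```text
(no output)
```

View pics/w5a.png

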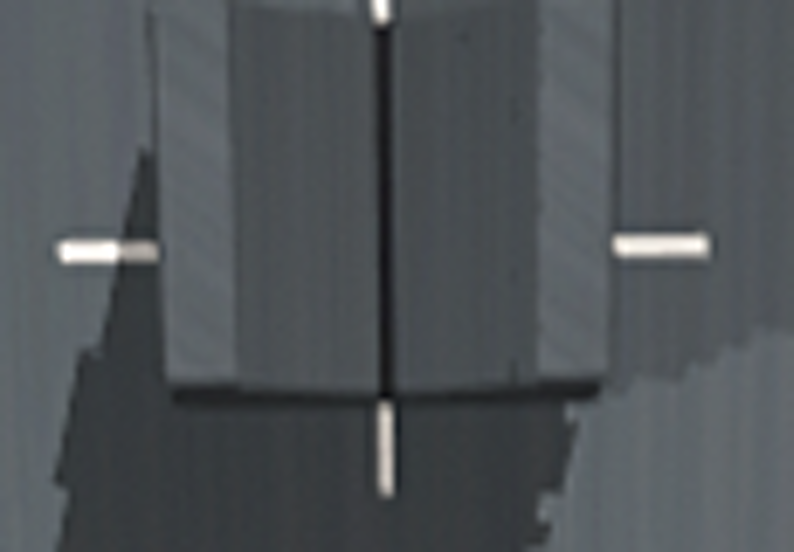

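```bash
cat > m5.py <<'E'
from h import *
z=np.load("w5.npz");T=z["pose"];p=z["p"]
f=lambda a:np.array(a)/6.9+[220-.43,-.43]
R=lambda a,h:ray("wrist",T,[f(x) for x in a],h)[:,:2]
arms=R([(58,252),(708,244)],.012);tip=R([(386,497)],.012)[0]
g=p.min(-1).astype(int);m=(g>130).astype(np.uint8)
def line(r0,r1,c0,c1):
    s=np.argwhere(m[r0:r1,c0:c1]>0)+[r0,c0]
    return cv2.fitLine(s[:,::-1].astype(np.float32),cv2.DIST_HUBER,0,.01,.01).ravel()
def X(a,b):
    t=np.linalg.solve(np.array([[a[0],-b[0]],[a[1],-b[1]]]),[b[2]-a[2],b[3]-a[3]]);return np.array([a[2]+t[0]*a[0],a[3]+t[0]*a[1]])
h=line(206,218,234,322);v=line(180,240,271,284);fl=line(37,215,200,217)
C2=ray("wrist",T,X(h,v),.012)[0,:2]
def wl(l):
    a=ray("wrist",T,[[l[2]-30*l[0],l[3]-30*l[1]],[l[2]+30*l[0],l[3]+30*l[1]]],.012);d=a[1]-a[0];return np.degrees(np.arctan2(d[1],d[0]))%180
print("angles h v front",wl(h),wl(v),wl(fl))
C1=arms.mean(0)
y=C1-C2;ang=np.degrees(np.arctan2(y[1],y[0]));print("C1",C1,"C2",C2,np.linalg.norm(y),"ang",ang,"armlen",np.linalg.norm(arms[1]-arms[0]))
e2=y/np.linalg.norm(y);e1=np.array([e2[1],-e2[0]])
b=R([(175,405),(598,397)],.012);t=R([(168,382),(608,378)],.0477)
print("armtip",(tip-C1)@e1,(tip-C1)@e2)
for q in(b,t):print((q-C1)@e1,(q-C1)@e2,np.linalg.norm(q[1]-q[0]))
vee=R([(384,395),(382,30)],.0337);print("vee",(vee-C1)@e1,(vee-C1)@e2)
land=R([(168,382),(158,60),(608,378),(614,60)],.0477);print((land-C1)@e1)
tick=ray("wrist",T,[207.5,131],.012)[0,:2];print("tick",tick,(tick-(C1+C2)/2)@e1,(tick-(C1+C2)/2)@e2)
E
python3 m5.py
```

```text
angles h v front 6.940418751412278 96.9304885561866 97.32190005439823
C1 [0.51345979 0.0450531 ] C2 [ 0.53131568 -0.09352004] 0.13971881936897457 ang 97.34240855490248 armlen 0.07034157871458224
armtip 3.1939795953514396e-05 -0.02544186367282669
[-0.02308198  0.0234783 ] [-0.01565152 -0.01528336] 0.0465617366446959
[-0.02096747  0.02168052] [-0.01553146 -0.01558503] 0.042648030153286824
vee [-5.60658966e-05  1.38685549e-04] [-0.01610242  0.01733856]
[-0.02096747 -0.02085081  0.02168052  0.02182509]
tick [ 0.46768351 -0.03142439] -0.055174647561518256 -0.00014082158512205342
```

```bash
python3 plan.py 0.5131 0.0448 0.12 7.3
```

```text
t7.28 pos [ 0.5274 -0.0681  0.1537] yaw 6.94->7.30 open 0.799 q7 0.28 F [ 0.2 -0.2 -1.4]
 turn [ 0.0001 -0.002   0.0005] shift [-0.0043  0.2247  0.759 ] tooly [ 0.002 -0.    -1.   ]
```

Call:
{"api": "apply_moves", "payload": {"rows": [[0, -0.002, 0, -0.004, 0.1, 0.3, 0.6], [0, -0.002, 0, -0.004, 0.22, 0.65, 0.6], [0, -0.002, 0, -0.004, 0.22, 0.76, 0.6], [0, -0.002, 0, -0.004, 0.22, 0.76, 0.6]]}}

```text
t: 7.78
eef_pos: [0.5118, 0.0488, 0.1197]
tcp_rot: [-0.705, 0.706, 0.048, -0.048]
contact_force: [0.7, -0.9, -0.1]
opening: 0.802
```

```bash
python3 shot.py wrist w6;python3 - <<'E'
import cv2
p=cv2.imread("pics/w6.png")
cv2.imwrite("pics/w6a.png",cv2.resize(p[160:270,200:360],None,fx=5,fy=5,interpolation=cv2.INTER_CUBIC))
E
```

```text
7.825 [0.5123 0.0471 0.12  ] 0.802 0.0274
```

View pics/w6a.png

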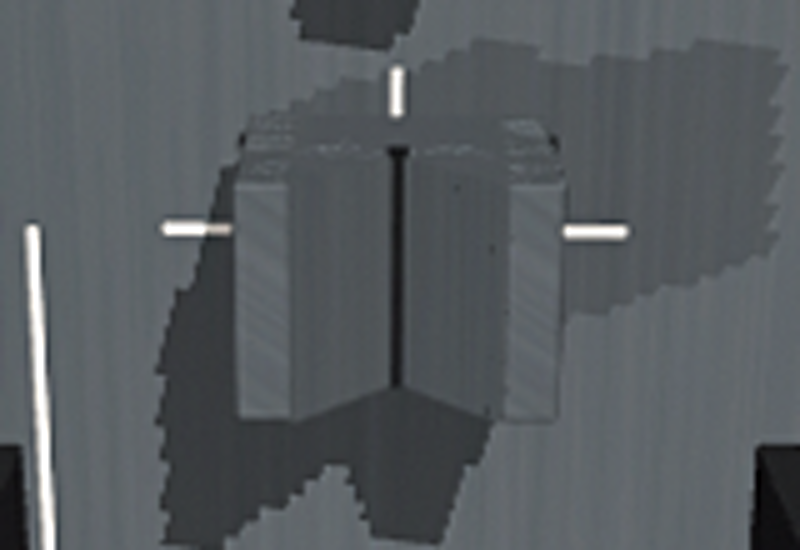

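```bash
python3 - <<'E'
from h import *
z=np.load("w6.npz");T=z["pose"]
f=lambda a:np.array(a)/5+[200-.4,160-.4]
R=lambda a,h:ray("wrist",T,[f(x) for x in a],h)[:,:2]
arms=R([(163,229),(628,232)],.012);C=arms.mean(0);d=arms[1]-arms[0];e1=d/np.linalg.norm(d);e2=np.array([-e1[1],e1[0]])
print(np.linalg.norm(d),np.degrees(np.arctan2(e1[1],e1[0])),C)
for n,q,h in(("tip",[(397,66)],.012),("bot",[(250,117),(397,117),(547,118)],.012),("top+",[(236,184),(565,184)],.0477),("top-",[(240,418),(557,422)],.0477),("vee",[(398,148),(397,386)],.0337)):
    a=R(q,h)-C;print(n,(a@e1).round(4),(a@e2).round(4))
E
```

```text
0.07045841191236825 7.375803963533243 [0.51385685 0.0441518 ]
tip [0.] [0.0255]
bot [-0.0218  0.0001  0.0224] [0.0176 0.0178 0.0178]
top+ [-0.0211  0.0218] [0.0181 0.0184]
top- [-0.0211  0.0219] [-0.0151 -0.0154]
vee [0.0001 0.0003] [ 0.0191 -0.0163]
```

The tall block sits about 1.1 mm too far toward +y (face +17.7 mm, vee centre +1.4 mm). I'll regrasp it and nudge it.

Call:
{"api": "apply_moves", "payload": {"newtons": 10, "rows": [[0, 0, 0, 0.002, 0.3, 0, 0.5], [0, 0, 0, 0.002, 0.6, 0, 0.5], [0, 0, 0, 0.002, 0.667, 0, 0.5], [0, 0, 0, 0.002, 0.667, 0, -1], [0, 0, 0, 0.002, 0.667, 0, -1]]}}

```text
t: 8.45
eef_pos: [0.5139, 0.047, 0.0216]
tcp_rot: [0.706, -0.705, -0.047, 0.045]
contact_force: [0.1, 0.5, 0.3]
opening: 0.606
```

```bash
python3 plan.py 0.5131 0.0448 0.12 7.3
```

```text
t8.45 pos [0.5139 0.047  0.0216] yaw 7.52->7.30 open 0.606 q7 0.16 F [0.1 0.5 0.3]
 turn [-0.0001  0.0012  0.0008] shift [-0.0055 -0.6559 -0.0137] tooly [ 0.002  0.001 -1.   ]
```

Call:
{"api": "apply_moves", "payload": {"rows": [[0, 0.001, 0, -0.005, 0, 0, -1], [0, 0.001, 0, -0.005, 0, 0, -1], [0, 0.001, 0, -0.005, 0, 0, -1]]}}

```text
t: 8.82
eef_pos: [0.5129, 0.0473, 0.0213]
tcp_rot: [0.706, -0.705, -0.046, 0.045]
contact_force: [-0.9, -0.4, 8.1]
opening: 0.506
```

```bash
python3 plan.py 0.5130 0.0459 0.0205 7.3
```

```text
t8.82 pos [0.5129 0.0473 0.0213] yaw 7.37->7.30 open 0.506 q7 0.15 F [-0.9 -0.4  8.1]
 turn [-0.0002  0.0004  0.0008] shift [-0.0008  0.0055 -0.0092] tooly [ 0.002  0.001 -1.   ]
```

Call:
{"api": "apply_moves", "payload": {"rows": [[0, 0, 0, 0, 0, -0.008, -1], [0, 0, 0, 0, 0, -0.008, -1], [0, 0, 0, 0, 0, -0.008, 0.4], [0, 0, 0, 0, 0, -0.008, 0.4], [0, 0, 0, 0, -0.2, -0.008, 0.5]]}}

```text
t: 9.45
eef_pos: [0.5102, 0.0455, 0.0487]
tcp_rot: [-0.705, 0.706, 0.044, -0.047]
contact_force: [0.1, 0.3, 0.5]
opening: 0.714
```

```bash
python3 plan.py 0.5130 0.0459 0.12 7.3
```

```text
t9.45 pos [0.5102 0.0455 0.0487] yaw 7.37->7.30 open 0.714 q7 0.12 F [0.1 0.3 0.5]
 turn [ 0.0004  0.0004 -0.0013] shift [ 1.710e-02 -4.756e-01 -2.000e-04] tooly [-0.004 -0.002 -1.   ]
```

Call:
{"api": "apply_moves", "payload": {"rows": [[0, 0, 0, 0.01, -0.3, 0, 0.6], [0, 0, 0, 0.015, -0.5, 0, 0.6], [0, 0, 0, 0.015, -0.5, 0, 0.6], [0, 0, 0, 0.015, -0.5, 0, 0.6]]}}

```text
t: 9.95
eef_pos: [0.5136, 0.0462, 0.1242]
tcp_rot: [-0.706, 0.706, 0.045, -0.046]
contact_force: [0.3, 0.1, -0.0]
opening: 0.797
```

```bash
python3 shot.py wrist w7;python3 - <<'E'
import cv2
p=cv2.imread("pics/w7.png")
cv2.imwrite("pics/w7a.png",cv2.resize(p[160:270,200:360],None,fx=5,fy=5,interpolation=cv2.INTER_CUBIC))
E
```

```text
10.0 [0.5133 0.0461 0.1238] 0.801 0.0074
```

View pics/w7a.png

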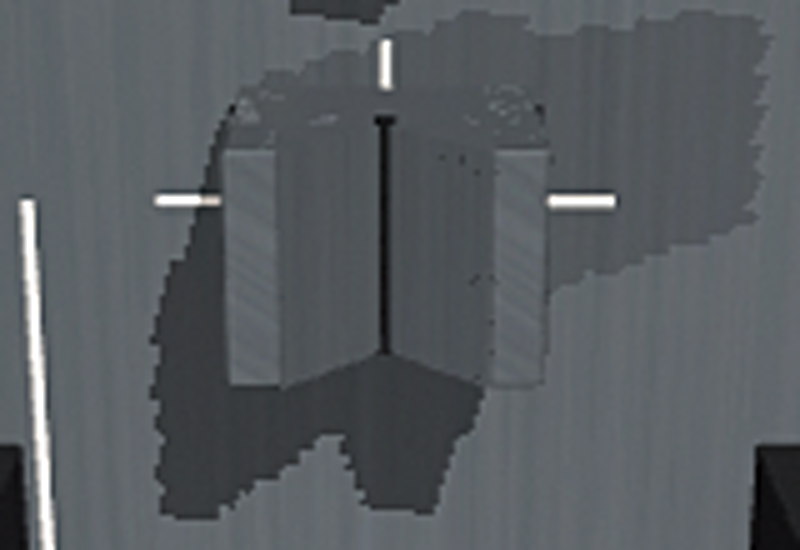

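```bash
python3 - <<'E'
from h import *
z=np.load("w7.npz");T=z["pose"]
f=lambda a:np.array(a)/5+[200-.4,160-.4]
R=lambda a,h:ray("wrist",T,[f(x) for x in a],h)[:,:2]
arms=R([(155,201),(615,202)],.012);C=arms.mean(0);d=arms[1]-arms[0];e1=d/np.linalg.norm(d);e2=np.array([-e1[1],e1[0]])
print(np.linalg.norm(d),np.degrees(np.arctan2(e1[1],e1[0])),C)
for n,q,h in(("tip",[(386,40)],.012),("bot",[(238,89),(386,89),(536,89)],.012),("top+",[(224,151),(550,151)],.0477),("top-",[(229,385),(545,385)],.0477),("vee",[(385,120),(385,353)],.0337)):
    a=R(q,h)-C;print(n,(a@e1).round(4),(a@e2).round(4))
E
python3 plan.py 0.50 -0.25 0.2 7.3;python3 plan.py 0.4346 -0.384 0.2 7.3
```

```text
0.07051858751605948 7.260404484480553 [0.51361475 0.04447544]
tip [0.0001] [0.0253]
bot [-0.0221  0.0001  0.0227] [0.0177 0.0177 0.0178]
top+ [-0.0212  0.0219] [0.0182 0.0183]
top- [-0.0214  0.0221] [-0.0153 -0.0152]
vee [0.     0.0001] [ 0.0187 -0.0162]
t10.00 pos [0.5133 0.0461 0.1238] yaw 7.38->7.30 open 0.801 q7 0.05 F [ 0.4 -0.  -0.5]
 turn [ 0.0001  0.0005 -0.0006] shift [-0.3427 -0.5066 -1.9465] tooly [-0.002 -0.001 -1.   ]
t10.00 pos [0.5133 0.0461 0.1238] yaw 7.38->7.30 open 0.801 q7 0.05 F [ 0.4 -0.  -0.5]
 turn [ 0.0001  0.0005 -0.0006] shift [-0.8899 -0.5053 -2.7764] tooly [-0.002 -0.001 -1.   ]
```

Call:
{"api": "apply_moves", "payload": {"rows": [[0, 0, 0, 0, -0.2, -0.3, 0.6], [0, 0, 0, 0, -0.25, -0.65, 0.6], [0, 0, 0, 0, -0.25, -0.65, 0.6], [0, 0, 0, 0, -0.25, -0.65, 0.6]]}}

```text
t: 10.5
eef_pos: [0.526, -0.0501, 0.1613]
tcp_rot: [-0.706, 0.706, 0.045, -0.046]
contact_force: [-0.2, 1.0, -0.3]
opening: 0.799
```

```bash
python3 shot.py wrist w8;python3 - <<'E'
import cv2
p=cv2.imread("pics/w8.png")
cv2.imwrite("pics/w8a.png",cv2.resize(p[0:110,220:335],None,fx=6.9,fy=5.4,interpolation=cv2.INTER_CUBIC))
E
```

```text
10.55 [ 0.5261 -0.0495  0.1613] 0.802 0.0116
```

View pics/w8a.png

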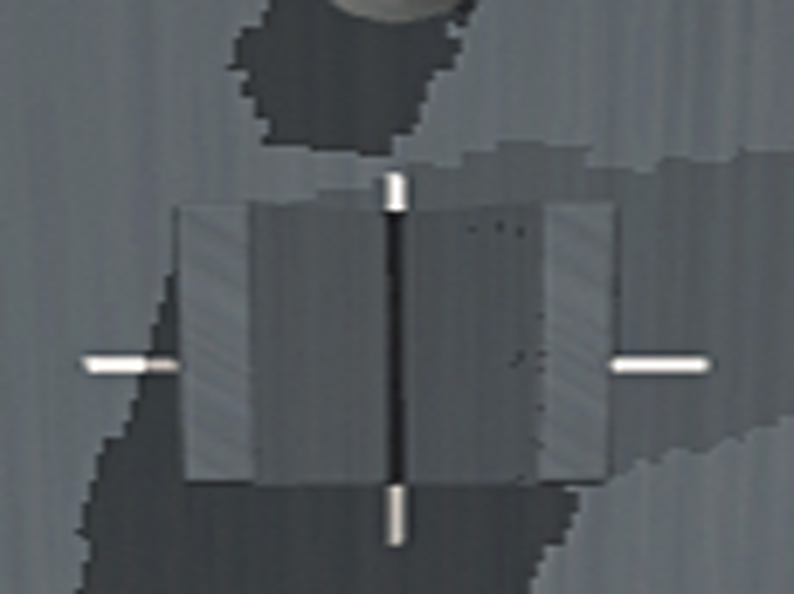

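The tall block now shows about 8.2 mm of the cross arm on the −y side and 7.6 mm on the +y side, so it is centred within about 0.5 mm. Next is the low block.

```bash
python3 plan.py 0.4346 -0.40 0.2 7.3
```

```text
t10.55 pos [ 0.5261 -0.0495  0.1613] yaw 7.43->7.30 open 0.802 q7 0.24 F [1.2 0.1 0.7]
 turn [-0.      0.0007 -0.0006] shift [-0.9075 -0.2563 -2.2383] tooly [-0.002 -0.    -1.   ]
```

Call:
{"api": "apply_moves", "payload": {"rows": [[0, 0, 0, -0.2, -0.25, -0.4, 1], [0, 0, 0, -0.35, -0.25, -0.8, 1], [0, 0, 0, -0.5, -0.25, -1.0, 1]]}}

```text
t: 10.92
eef_pos: [0.4714, -0.2097, 0.2]
tcp_rot: [-0.705, 0.706, 0.046, -0.046]
contact_force: [0.9, -1.4, 0.4]
opening: 0.983
```

Call:
{"api": "apply_moves", "payload": {"rows": [[0, 0, 0, -0.2, 0, -0.5, 1], [0, 0, 0, -0.4, 0, -1.0, 1], [0, 0, 0, -0.4, 0, -1.0, 1], [0, 0, 0, -0.4, 0, -1.0, 1], [0, 0, 0, -0.4, 0, -1.0, 1]]}}

```text
t: 11.55
eef_pos: [0.4321, -0.3636, 0.1992]
tcp_rot: [0.706, -0.705, -0.046, 0.046]
contact_force: [0.4, 1.1, -0.3]
opening: 1.003
```

```bash
python3 shot.py wrist w9
```

```text
11.6 [ 0.4323 -0.3633  0.1993] 1.003 0.008
```

View pics/w9.png

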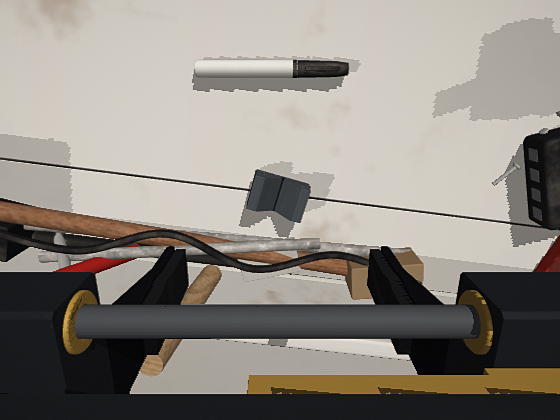

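```bash
python3 - <<'E'
import cv2
p=cv2.imread("pics/w9.png")
cv2.imwrite("pics/w9a.png",cv2.resize(p[155:240,235:325],None,fx=7,fy=7,interpolation=cv2.INTER_CUBIC))
cv2.imwrite("pics/w9b.png",cv2.resize(p[45:100,180:370],None,fx=4,fy=4,interpolation=cv2.INTER_CUBIC))
E
```

```text
(no output)
```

View pics/w9a.png

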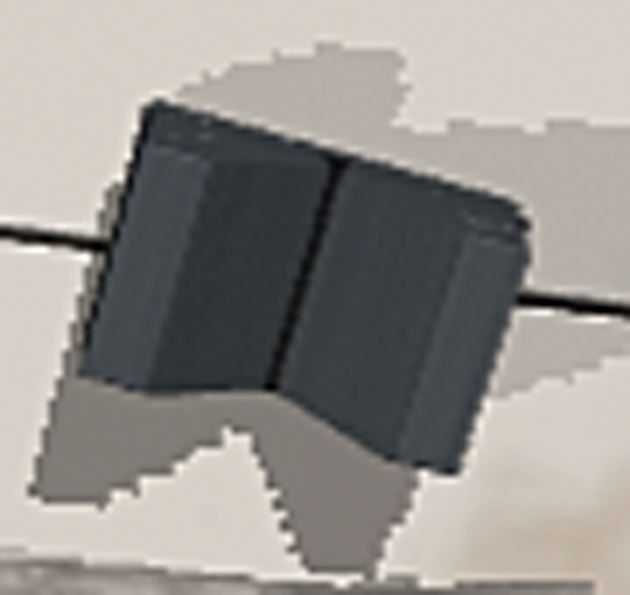

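View pics/w9b.png

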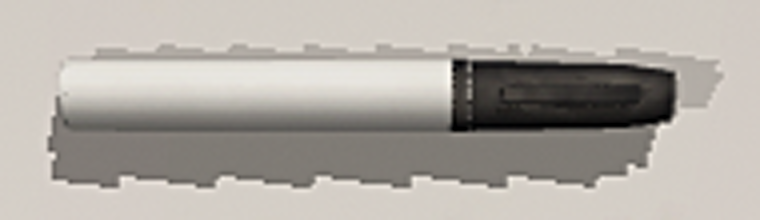

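```bash
python3 - <<'E'
from h import *
z=np.load("w9.npz");T=z["pose"]
f=lambda a:np.array(a)/7+[235-.43,155-.43]
c=ray("wrist",T,[f(x) for x in((143,145),(525,245),(460,472),(82,378))],.026)
print(c.round(4),c.mean(0))
for i in range(4):
    e=c[(i+1)%4]-c[i];print(np.linalg.norm(e).round(4),np.degrees(np.arctan2(e[1],e[0])).round(1))
g=lambda a:np.array(a)/4+[180-.37,45-.37]
c=ray("wrist",T,[g(x) for x in((57,95),(676,94),(300,58),(300,130),(600,63),(600,127))],.008);print(c.round(4),c[:2].mean(0));d=c[1]-c[0];print(np.linalg.norm(d),np.degrees(np.arctan2(d[1],d[0])))
p,W=cloud("wrist","w9.npz")
for (u,v) in((180,240),(300,250),(200,285),(385,265),(300,300),(550,160)):print((u,v),np.nanmedian(W[v-3:v+4,u-3:u+4].reshape(-1,3),0).round(3))
E

```

```text
[[ 0.4117 -0.3633  0.026 ]
 [ 0.4635 -0.3702  0.026 ]
 [ 0.4597 -0.4031  0.026 ]
 [ 0.4071 -0.3964  0.026 ]] [ 0.43550317 -0.38324213  0.026     ]
0.0523 -7.6
0.0332 -96.5
0.053 172.7
0.0334 82.2
[[ 0.3464 -0.278   0.008 ]
 [ 0.4826 -0.2599  0.008 ]
 [ 0.399  -0.2634  0.008 ]
 [ 0.4007 -0.2783  0.008 ]
 [ 0.4648 -0.2558  0.008 ]
 [ 0.4671 -0.269   0.008 ]] [ 0.41450561 -0.26896427  0.008     ]
0.13734735923662167 7.573895789047182
(180, 240) [ 0.351 -0.425  0.052]
(300, 250) [ 0.464 -0.435  0.02 ]
(200, 285) [ 0.376 -0.456  0.071]
(385, 265) [ 0.477 -0.348  0.215]
(300, 300) [ 0.469 -0.476  0.045]
(550, 160) [ 0.672 -0.314  0.03 ]
```

```bash
python3 plan.py 0.4355 -0.3832 0.06 -7.3
```

```text
t11.60 pos [ 0.4323 -0.3633  0.1993] yaw 7.54->-7.30 open 1.003 q7 0.95 F [-1.   1.  -0.6]
 turn [-0.0003  0.0824 -0.0002] shift [ 0.0039  0.9288 -0.1353] tooly [-0.001  0.001 -1.   ]
```

Call:
{"api": "apply_moves", "payload": {"rows": [[0, 0.05, 0, 0.004, 0.3, -0.135, 1], [0, 0.082, 0, 0.004, 0.6, -0.135, 0.8], [0, 0.082, 0, 0.004, 0.85, -0.135, 0.8], [0, 0.082, 0, 0.004, 0.93, -0.135, 0.8], [0, 0.082, 0, 0.004, 0.93, -0.135, 0.8]]}}

```text
t: 12.22
eef_pos: [0.4351, -0.3844, 0.0606]
tcp_rot: [0.706, -0.706, 0.045, -0.045]
contact_force: [-0.1, -0.6, 0.6]
opening: 0.902
```

```bash
python3 plan.py 0.4355 -0.3832 0.004 -7.3; python3 shot.py wrist w10
```

```text
t12.22 pos [ 0.4351 -0.3844  0.0606] yaw -7.29->-7.30 open 0.902 q7 0.88 F [-0.1 -0.6  0.6]
 turn [-0.0001  0.0001 -0.0001] shift [0.002  0.3772 0.0083] tooly [-0.     0.001 -1.   ]
12.275 [ 0.4354 -0.3851  0.0615] 0.899 0.0144
```

View pics/w10.png

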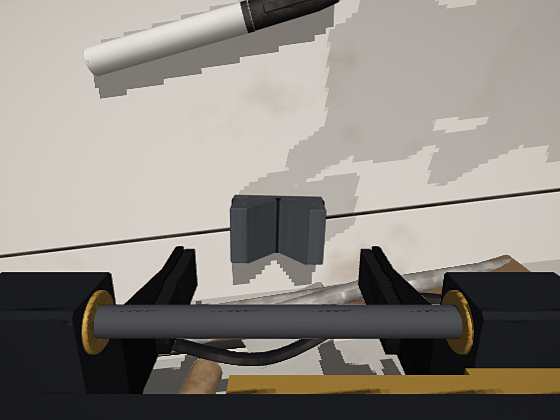

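The low block is centred between the fingers at (278,230) and square to the jaws. I'll go down and grip it.

Call:
{"api": "apply_moves", "payload": {"rows": [[0, 0, 0, 0.002, 0.2, 0.008, 0.7], [0, 0, 0, 0.002, 0.33, 0.008, 0.7], [0, 0, 0, 0.002, 0.377, 0.008, 0.7], [0, 0, 0, 0.002, 0.377, 0.008, 0.7]]}}

```text
t: 12.78
eef_pos: [0.435, -0.3844, 0.0042]
tcp_rot: [-0.706, 0.706, -0.046, 0.046]
contact_force: [0.8, -0.3, 0.4]
opening: 0.85
```

Call:
{"api": "apply_moves", "payload": {"newtons": 25, "rows": [[0, 0, 0, 0, 0, 0, -1], [0, 0, 0, 0, 0, 0, -1], [0, 0, 0, 0, 0, 0, -1], [0, 0, 0, 0, 0, 0, -1]]}}

```text
t: 13.28
eef_pos: [0.4351, -0.3844, 0.0043]
tcp_rot: [-0.706, 0.706, -0.045, 0.046]
contact_force: [0.2, 1.4, 5.3]
opening: 0.622
```

```bash
python3 plan.py 0.54 -0.20 0.2 7.3
```

```text
t13.28 pos [ 0.4351 -0.3844  0.0043] yaw -7.39->7.30 open 0.622 q7 0.93 F [0.2 1.4 5.3]
 turn [ 0.0001 -0.0816  0.0002] shift [ 0.5359 -1.3045  1.3086] tooly [ 0.001 -0.    -1.   ]
```

Call:
{"api": "apply_moves", "payload": {"rows": [[0, 0, 0, 0, -0.25, 0, -1], [0, 0, 0, 0, -0.6, 0, -1], [0, -0.04, 0, 0.15, -0.95, 0.2, -1], [0, -0.08, 0, 0.35, -1.0, 0.5, -1], [0, -0.08, 0, 0.5, -1.0, 0.8, -1]]}}

```text
t: 13.9
eef_pos: [0.5264, -0.2736, 0.155]
tcp_rot: [-0.706, 0.706, 0.045, -0.043]
contact_force: [0.3, -0.3, -2.9]
opening: 0.622
```

```bash
python3 plan.py 0.54 -0.19 0.19 7.3
```

```text
t13.90 pos [ 0.5264 -0.2736  0.155 ] yaw 7.13->7.30 open 0.622 q7 0.79 F [ 0.3 -0.3 -2.9]
 turn [ 0.0001 -0.001   0.0007] shift [ 0.1598 -0.2331  0.5414] tooly [ 0.002 -0.    -1.   ]
```

Call:
{"api": "apply_moves", "payload": {"rows": [[0, -0.001, 0, 0.1, -0.23, 0.3, -1], [0, -0.001, 0, 0.16, -0.23, 0.54, -1], [0, -0.001, 0, 0.16, -0.23, 0.54, -1], [0, -0.001, 0, 0.16, -0.23, 0.54, -1]]}}

```text
t: 14.4
eef_pos: [0.5382, -0.1919, 0.188]
tcp_rot: [-0.706, 0.706, 0.044, -0.045]
contact_force: [-0.5, 0.4, -3.0]
opening: 0.618
```

```bash
python3 shot.py wrist w11;python3 - <<'E'
import cv2
p=cv2.imread("pics/w11.png")
cv2.imwrite("pics/w11a.png",cv2.resize(p[215:310,180:370],None,fx=4.2,fy=4.2,interpolation=cv2.INTER_CUBIC))
E
```

```text
14.45 [ 0.5381 -0.1925  0.1881] 0.617 0.0146
```

View pics/w11.png

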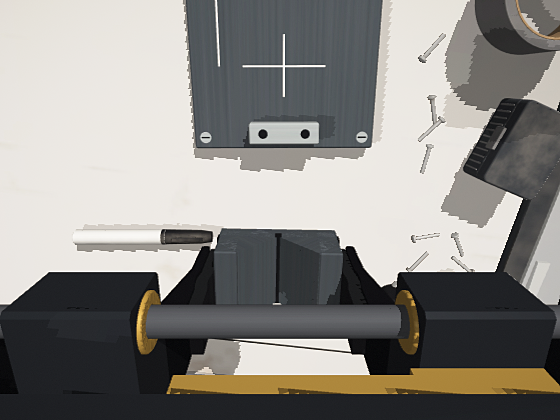

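View pics/w11a.png

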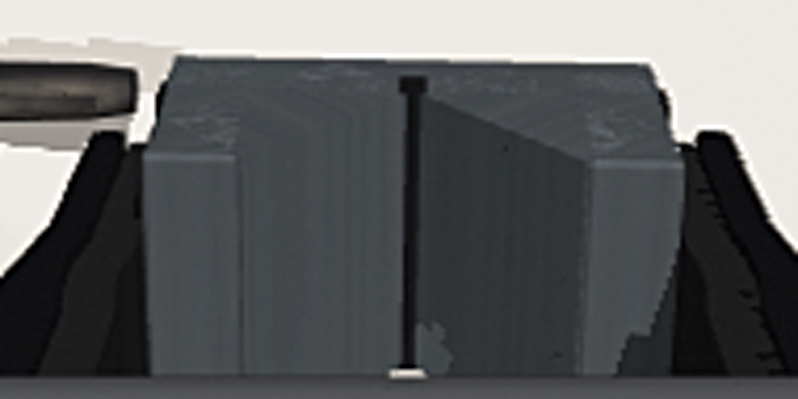

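```bash
python3 - <<'E'
from h import *
z=np.load("w11.npz");T=z["pose"];p=z["p"]
g=p.min(-1).astype(int);m=(g>130).astype(np.uint8)
def line(r0,r1,c0,c1):
    s=np.argwhere(m[r0:r1,c0:c1]>0)+[r0,c0]
    return cv2.fitLine(s[:,::-1].astype(np.float32),cv2.DIST_HUBER,0,.01,.01).ravel()
def X(a,b):
    t=np.linalg.solve(np.array([[a[0],-b[0]],[a[1],-b[1]]]),[b[2]-a[2],b[3]-a[3]]);return np.array([a[2]+t[0]*a[0],a[3]+t[0]*a[1]])
C=ray("wrist",T,X(line(60,72,240,330),line(32,98,279,290)),.012)[0,:2];print("C2",C)
f=lambda a:np.array(a)/4.2+[180-.4,215-.4]
tcp=np.array([.5381,-.1925]);zt=.1881-.0043
e1=np.array([.992,.127]);e2=np.array([-.127,.992])
for pts,h in (([(144,155),(684,158)],zt+.026),([(176,58),(648,66)],zt)):
    c=ray("wrist",T,[f(x) for x in pts],h)[:,:2];q=c.mean(0)
    print(np.linalg.norm(c[1]-c[0]),"rel TCP",(q-tcp)@e1,(q-tcp)@e2)
E
```

```text
C2 [ 0.53186294 -0.09446644]
0.052689396864563136 rel TCP 0.000933833829544135 0.018773592184065248
0.05354130073853704 rel TCP 0.000774126359953238 0.01820035185778654
```

```bash
python3 plan.py 0.5312 -0.0960 0.04 7.3
```

```text
t14.45 pos [ 0.5381 -0.1925  0.1881] yaw 7.12->7.30 open 0.617 q7 0.59 F [-0.3 -0.3 -3.6]
 turn [ 0.0001 -0.001  -0.0002] shift [0.035  0.987  0.6443] tooly [-0.001 -0.    -1.   ]
```

Call:
{"api": "apply_moves", "payload": {"rows": [[0, -0.001, 0, 0.035, 0.15, 0.35, -1], [0, -0.001, 0, 0.035, 0.35, 0.644, -1], [0, -0.001, 0, 0.035, 0.7, 0.644, -1], [0, -0.001, 0, 0.035, 0.987, 0.644, -1], [0, -0.001, 0, 0.035, 0.987, 0.644, -1]]}}

```text
t: 15.08
eef_pos: [0.529, -0.0963, 0.0378]
tcp_rot: [-0.705, 0.706, 0.042, -0.047]
contact_force: [-0.3, -0.0, -1.4]
opening: 0.622
```

```bash
python3 plan.py 0.5312 -0.0960 0.0165 7.3
```

```text
t15.07 pos [ 0.529  -0.0963  0.0378] yaw 7.24->7.30 open 0.622 q7 0.52 F [-0.3 -0.  -1.4]
 turn [ 0.0002 -0.0003 -0.002 ] shift [0.016  0.142  0.0003] tooly [-0.006 -0.001 -1.   ]
```

Call:
{"api": "apply_moves", "payload": {"rows": [[0, 0, 0, 0.004, 0.08, 0, -1], [0, 0, 0, 0.004, 0.1, 0, -1], [0, 0, 0, 0.004, 0.1, 0, -1]]}}

```text
t: 15.45
eef_pos: [0.5329, -0.0951, 0.0261]
tcp_rot: [0.706, -0.706, -0.046, 0.045]
contact_force: [-0.0, 0.5, -3.3]
opening: 0.622
```

```bash
python3 plan.py 0.5312 -0.0960 0.0165 7.3
```

```text
t15.45 pos [ 0.5329 -0.0951  0.0261] yaw 7.37->7.30 open 0.622 q7 0.53 F [-0.   0.5 -3.3]
 turn [-0.      0.0004  0.0004] shift [-0.0123  0.0637 -0.0047] tooly [ 0.001  0.    -1.   ]
```

Call:
{"api": "apply_moves", "payload": {"rows": [[0, 0, 0, -0.01, 0.03, -0.004, -1], [0, 0, 0, -0.01, 0.05, -0.004, -1], [0, 0, 0, -0.01, 0.06, -0.004, -1], [0, 0, 0, -0.01, 0.06, -0.004, -1]]}}

```text
t: 15.95
eef_pos: [0.531, -0.0957, 0.0163]
tcp_rot: [-0.706, 0.706, 0.045, -0.045]
contact_force: [-0.4, 0.1, -2.2]
opening: 0.618
```

```bash
python3 plan.py 0.5312 -0.0960 0.0165 7.3
```

```text
t15.95 pos [ 0.531  -0.0957  0.0163] yaw 7.38->7.30 open 0.618 q7 0.55 F [-0.4  0.1 -2.2]
 turn [ 0.      0.0004 -0.    ] shift [ 0.0011 -0.0012 -0.0019] tooly [-0. -0. -1.]
```

Call:
{"api": "apply_moves", "payload": {"rows": [[0, 0, 0, 0, 0.006, 0, -1], [0, 0, 0, 0, 0.006, 0, -1], [0, 0, 0, 0, 0.006, 0, 0.5], [0, 0, 0, 0, 0.006, 0, 0.5], [0, 0, 0, 0, 0.006, 0, 0.5]]}}

```text
t: 16.58
eef_pos: [0.5311, -0.0957, 0.0154]
tcp_rot: [-0.706, 0.706, 0.046, -0.045]
contact_force: [-0.4, 0.3, 0.4]
opening: 0.744
```

Call:
{"api": "apply_moves", "payload": {"rows": [[0, 0, 0, 0, -0.2, 0, 0.7], [0, 0, 0, 0, -0.6, 0, 0.7], [0, 0, 0, 0, -0.9, -0.3, 0.7], [0, 0, 0, 0, -0.9, -0.3, 0.7], [0, 0, 0, 0, -0.9, -0.3, 0.7]]}}

```text
t: 17.2
eef_pos: [0.5365, -0.1401, 0.15]
tcp_rot: [0.706, -0.705, -0.045, 0.045]
contact_force: [0.2, 0.3, -0.5]
opening: 0.851
```

```bash
python3 shot.py wrist w12;python3 - <<'E'
import cv2
p=cv2.imread("pics/w12.png")
cv2.imwrite("pics/w12a.png",cv2.resize(p[110:260,200:360],None,fx=5,fy=4,interpolation=cv2.INTER_CUBIC))
E
```

```text
17.25 [ 0.5362 -0.1395  0.1494] 0.846 0.0104
```

View pics/w12.png

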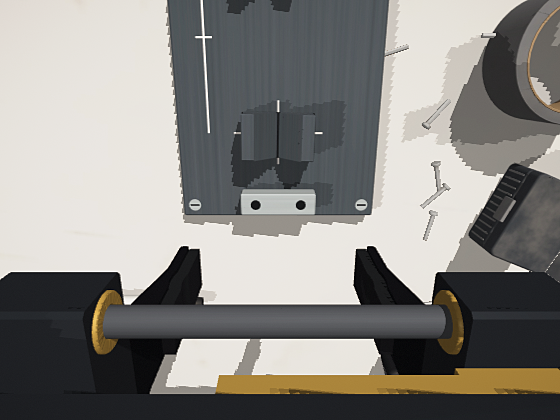

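View pics/w12a.png

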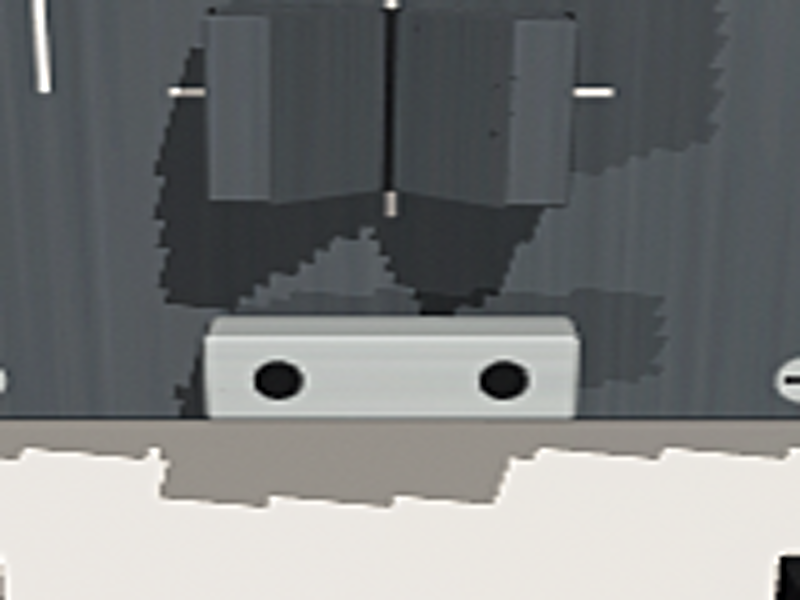

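```bash
python3 - <<'E'
import cv2
p=cv2.imread("pics/w12.png")
cv2.imwrite("pics/w12b.png",cv2.resize(p[92:172,225:330],None,fx=7,fy=7,interpolation=cv2.INTER_CUBIC))
E
```

```text
(no output)
```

View pics/w12b.png

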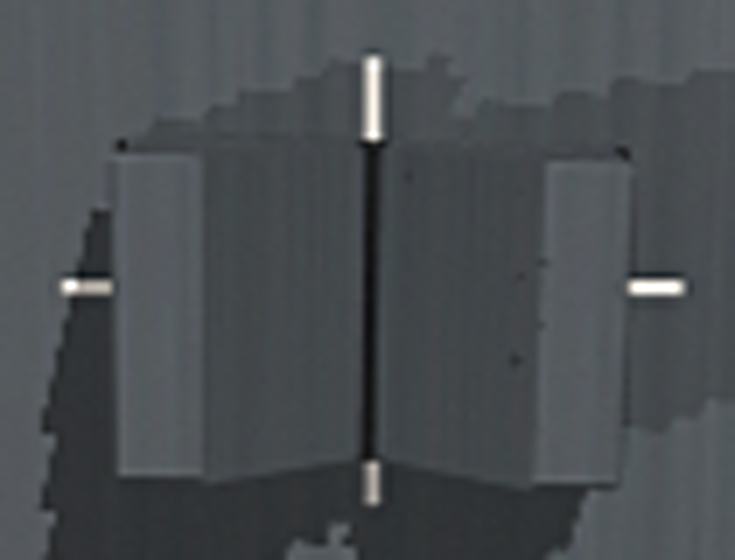

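```bash
python3 - <<'E'
from h import *
z=np.load("w12.npz");T=z["pose"]
f=lambda a:np.array(a)/7+[225-.43,92-.43]
R=lambda a,h:ray("wrist",T,[f(x) for x in a],h)[:,:2]
arms=R([(60,288),(686,288)],.012);C=arms.mean(0);d=arms[1]-arms[0];e1=d/np.linalg.norm(d);e2=np.array([-e1[1],e1[0]])
print(np.linalg.norm(d),np.degrees(np.arctan2(e1[1],e1[0])),C)
for n,q,h in(("tips",[(373,55),(373,506)],.012),("bot",[(373,140)],.012),("top+",[(113,155),(631,160)],.038),("top-",[(118,475),(619,484)],.038),("vee",[(371,143),(370,460)],.021)):
    a=R(q,h)-C;print(n,(a@e1).round(4),(a@e2).round(4))
E
```

```text
0.07091681973274373 7.351487059085558 [ 0.53149134 -0.0942542 ]
tips [-0.  0.] [ 0.0255 -0.0251]
bot [-0.] [0.0163]
top+ [-0.0265  0.0262] [0.0168 0.0163]
top- [-0.027  0.026] [-0.0163 -0.0172]
vee [-0.0002 -0.0003] [ 0.0167 -0.018 ]
```

Call:
{"api": "apply_moves", "payload": {"rows": [[0, 0, 0, 0, -0.35, 0.4, 1], [0, 0, 0, -0.05, -0.4, 0.8, 1], [0, 0, 0, -0.05, -0.4, 1.0, 1]]}}

```text
t: 17.62
eef_pos: [0.5092, 0.011, 0.2103]
tcp_rot: [0.706, -0.705, -0.047, 0.047]
contact_force: [0.4, 0.3, -0.7]
opening: 0.987
```

Call:
{"api": "apply_moves", "payload": {"rows": [[0, -0.055, 0, 0, 0, 0.4, 1], [0, -0.11, 0, 0, 0, 0.8, 1], [0, -0.165, 0, 0, 0, 1.0, 1]]}}

```text
t: 18.0
eef_pos: [0.4886, 0.1607, 0.209]
tcp_rot: [0.669, -0.669, -0.228, 0.23]
contact_force: [0.4, -0.8, 0.6]
opening: 1.002
```

```bash
python3 plan.py 0.454 0.3876 0.2 96.8
```

```text
t18.00 pos [0.4886 0.1607 0.209 ] yaw 37.74->96.80 open 1.002 q7 0.30 F [ 0.4 -0.8  0.6]
 turn [-0.0006 -0.3281 -0.0005] shift [0.7436 0.0592 1.3372] tooly [-0.002 -0.001 -1.   ]
```

Call:
{"api": "apply_moves", "payload": {"rows": [[0, -0.055, 0, 0.2, 0, 0.4, 1], [0, -0.11, 0, 0.45, 0, 0.8, 1], [0, -0.165, 0, 0.6, 0, 1.0, 1], [0, -0.22, 0, 0.7, 0, 1.0, 1], [0, -0.28, 0, 0.74, 0.05, 1.0, 1]]}}

```text
t: 18.62
eef_pos: [0.4879, 0.3446, 0.2011]
tcp_rot: [-0.509, 0.509, 0.49, -0.492]
contact_force: [0.5, -0.5, -0.2]
opening: 0.997
```

```bash
python3 plan.py 0.454 0.3876 0.14 96.8
```

```text
t18.62 pos [0.4879 0.3446 0.2011] yaw 87.94->96.80 open 0.997 q7 0.96 F [ 0.5 -0.5 -0.2]
 turn [-0.0005 -0.0492 -0.0005] shift [0.279  0.4073 0.2353] tooly [-0.002 -0.002 -1.   ]
```

Call:
{"api": "apply_moves", "payload": {"rows": [[0, -0.049, 0, 0.2, 0.2, 0.2, 1], [0, -0.049, 0, 0.28, 0.4, 0.235, 1], [0, -0.049, 0, 0.28, 0.4, 0.235, 1], [0, -0.049, 0, 0.28, 0.4, 0.235, 1]]}}

```text
t: 19.12
eef_pos: [0.4561, 0.3858, 0.1433]
tcp_rot: [0.472, -0.472, -0.526, 0.526]
contact_force: [1.3, -0.1, 0.5]
opening: 1.003
```

```bash
python3 shot.py wrist w13
```

```text
19.175 [0.4565 0.3858 0.1439] 1.002 0.0108
```

View pics/w13.png

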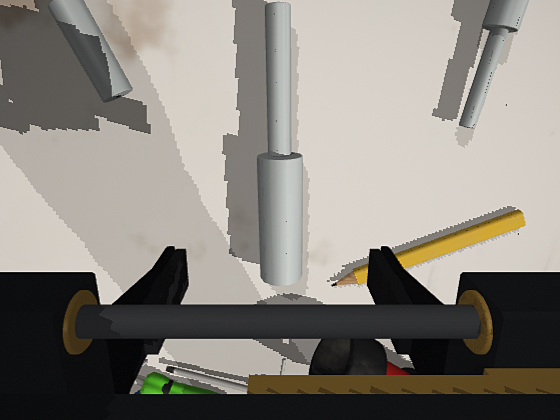

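```bash
python3 - <<'E'
from h import *
z=np.load("w13.npz");T=z["pose"];p=z["p"].astype(int)
for r in (20,60,100,140,175,200,230,260):
    print(r,[ (c,p[r,c].tolist()) for c in ()], "edges",[int(c)+240 for c in np.where(abs(np.diff(p[r,240:325].sum(-1)))>60)[0]])
for c in (262,270,280,290,298): print(c,[int(r)+140 for r in np.where(abs(np.diff(p[140:300,c].sum(-1)))>60)[0]])
def axis(r,a,b,rad):
    return ray("wrist",T,[((a+b)/2,r)],.018)[0]
E
```

```text
20 [] edges [264, 290]
60 [] edges [265, 289, 290, 297]
100 [] edges [266, 289, 290, 298]
140 [] edges [267, 289, 291, 298]
175 [] edges [256, 302, 307]
200 [] edges [257, 302, 308]
230 [] edges [258, 302, 307]
260 [] edges [241, 259, 307]
262 [152, 278, 279, 297]
270 [159, 284, 285, 295]
280 [153, 155, 159, 294]
290 [153, 154, 158, 159, 292]
298 [146, 152, 153, 157, 294, 297]
```

```bash
python3 - <<'E'
from h import *
z=np.load("w13.npz");T=z["pose"]
a=ray("wrist",T,[(277.7,40),(278.8,120),(279.7,185),(280.7,240)],.018);print(a.round(4))
d=a[0]-a[3];print("thin dir",np.degrees(np.arctan2(d[1],d[0]))%360, )
d2=a[2]-a[3];print(np.degrees(np.arctan2(d2[1],d2[0]))%360)
print("step z36",ray("wrist",T,[(279.3,159)],.036),"thick end z36",ray("wrist",T,[(281,285)],.036),"z18 low",ray("wrist",T,[(281,285)],.03))
print("thin end top z27",ray("wrist",T,[(277.5,3)],.027), T[:3,3])
E
python3 plan.py 0.4565 0.3858 0.005 96.8
```

```text
[[0.3441 0.3733 0.018 ]
 [0.3991 0.3801 0.018 ]
 [0.4493 0.3864 0.018 ]
 [0.4963 0.3924 0.018 ]]
thin dir 187.1521346911786
187.32000514743484
step z36 [[0.42503375 0.38331498 0.036     ]] thick end z36 [[0.5278704  0.39604771 0.036     ]] z18 low [[0.53134685 0.39648376 0.03      ]]
thin end top z27 [[0.32245596 0.37082703 0.027     ]] [0.37207848 0.37650674 0.30488044]
t19.18 pos [0.4565 0.3858 0.1439] yaw 96.16->96.80 open 1.002 q7 1.02 F [-0.1 -0.3  0.6]
 turn [ 0.0003 -0.0035  0.0001] shift [-3.00e-04  9.26e-01  1.30e-03] tooly [ 0.001  0.    -1.   ]
```

```bash
python3 plan.py 0.4549 0.3870 0.005 97.2
```

```text
t19.18 pos [0.4565 0.3858 0.1439] yaw 96.16->97.20 open 1.002 q7 1.02 F [-0.1 -0.3  0.6]
 turn [ 0.0003 -0.0058  0.0001] shift [0.0088 0.926  0.011 ] tooly [ 0.001  0.    -1.   ]
```

Call:
{"api": "apply_moves", "payload": {"rows": [[0, -0.006, 0, 0.009, 0.3, 0.011, 0.5], [0, -0.006, 0, 0.009, 0.65, 0.011, 0.5], [0, -0.006, 0, 0.009, 0.88, 0.011, 0.5], [0, -0.006, 0, 0.009, 0.926, 0.011, 0.5], [0, -0.006, 0, 0.009, 0.926, 0.011, 0.4]]}}

```text
t: 19.8
eef_pos: [0.4549, 0.3877, 0.0054]
tcp_rot: [-0.467, 0.467, 0.531, -0.53]
contact_force: [0.0, -0.4, -0.1]
opening: 0.724
```

Call:
{"api": "apply_moves", "payload": {"newtons": 40, "rows": [[0, 0, 0, 0, 0, 0, -1], [0, 0, 0, 0, 0, 0, -1], [0, 0, 0, 0, 0, 0, -1], [0, 0, 0, 0, 0, 0, -1], [0, 0, 0, 0, 0, 0, -1]]}}

```text
t: 20.42
eef_pos: [0.454, 0.3877, 0.0045]
tcp_rot: [-0.467, 0.467, 0.531, -0.531]
contact_force: [-1.7, -1.3, 6.2]
opening: 0.406
```

```bash
python3 plan.py 0.526 -0.0545 0.15 7.3
```

```text
t20.43 pos [0.454  0.3877 0.0045] yaw 97.32->187.30 open 0.406 q7 1.10 F [-1.7 -1.3  6.2]
 turn [ 2.000e-04 -4.999e-01  0.000e+00] shift [-2.9847 -0.9711 -0.1009] tooly [ 0.  0. -1.]
```

Call:
{"api": "apply_moves", "payload": {"rows": [[0, 0, 0, 0, -0.15, 0, -1], [0, 0, 0, 0, -0.4, 0, -1], [0, 0, 0, 0, -0.7, 0, -1], [0, 0.03, 0, -0.1, -0.95, 0, -1], [0, 0.08, 0, -0.3, -1.0, 0, -1]]}}

```text
t: 21.05
eef_pos: [0.4599, 0.3441, 0.1561]
tcp_rot: [0.531, -0.53, -0.469, 0.466]
contact_force: [0.2, -0.7, -3.6]
opening: 0.407
```

```bash
python3 plan.py 0.526 -0.0545 0.15 7.3; python3 shot.py wrist w14
```

```text
t21.05 pos [0.4599 0.3441 0.1561] yaw 82.80->7.30 open 0.407 q7 0.84 F [ 0.2 -0.7 -3.6]
 turn [-2.000e-04  4.195e-01  1.100e-03] shift [-2.5816  0.0344 -0.7699] tooly [ 0.002  0.003 -1.   ]
21.1 [0.4614 0.3382 0.1558] 0.399 0.1666
```

View pics/w14.png

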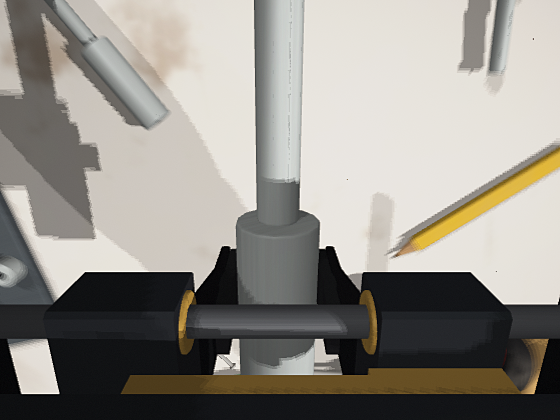

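Call:
{"api": "apply_moves", "payload": {"rows": [[0, 0.05, 0, -0.2, 0, -0.05, -1], [0, 0.1, 0, -0.45, 0, -0.12, -1], [0, 0.15, 0, -0.7, 0, -0.2, -1], [0, 0.2, 0, -0.9, 0, -0.28, -1], [0, 0.22, 0, -1.0, 0, -0.3, -1]]}}

```text
t: 21.72
eef_pos: [0.4856, 0.186, 0.1533]
tcp_rot: [-0.658, 0.658, 0.259, -0.26]
contact_force: [-0.4, -0.0, -3.5]
opening: 0.405
```

```bash
python3 plan.py 0.526 -0.0545 0.15 7.3
```

```text
t21.73 pos [0.4856 0.186  0.1533] yaw 43.00->7.30 open 0.405 q7 0.39 F [-0.4 -0.  -3.5]
 turn [ 0.0002  0.1983 -0.0005] shift [-0.8964  0.0236 -1.3563] tooly [-0.001 -0.001 -1.   ]
```

Call:
{"api": "apply_moves", "payload": {"rows": [[0, 0.05, 0, -0.15, 0, -0.25, -1], [0, 0.1, 0, -0.3, 0, -0.5, -1], [0, 0.15, 0, -0.5, 0, -0.75, -1], [0, 0.198, 0, -0.65, 0, -0.95, -1], [0, 0.198, 0, -0.7, 0, -1.0, -1]]}}

```text
t: 22.35
eef_pos: [0.5117, 0.0044, 0.1535]
tcp_rot: [-0.705, 0.706, 0.045, -0.046]
contact_force: [0.1, -0.1, -4.5]
opening: 0.405
```

```bash
python3 plan.py 0.526 -0.0545 0.12 7.3
```

```text
t22.35 pos [0.5117 0.0044 0.1535] yaw 7.40->7.30 open 0.405 q7 0.14 F [ 0.1 -0.1 -4.5]
 turn [ 0.0002  0.0006 -0.0003] shift [ 0.0442  0.2239 -0.4018] tooly [-0.001 -0.001 -1.   ]
```

Call:
{"api": "apply_moves", "payload": {"rows": [[0, 0, 0, 0.02, 0.1, -0.2, -1], [0, 0, 0, 0.044, 0.2, -0.4, -1], [0, 0, 0, 0.044, 0.22, -0.4, -1], [0, 0, 0, 0.044, 0.22, -0.4, -1]]}}

```text
t: 22.85
eef_pos: [0.5263, -0.0503, 0.1204]
tcp_rot: [0.706, -0.705, -0.047, 0.049]
contact_force: [0.4, 1.0, -3.5]
opening: 0.402
```

```bash
python3 shot.py wrist w15
```

```text
22.9 [ 0.5266 -0.05    0.1208] 0.405 0.0115
```

View pics/w15.png

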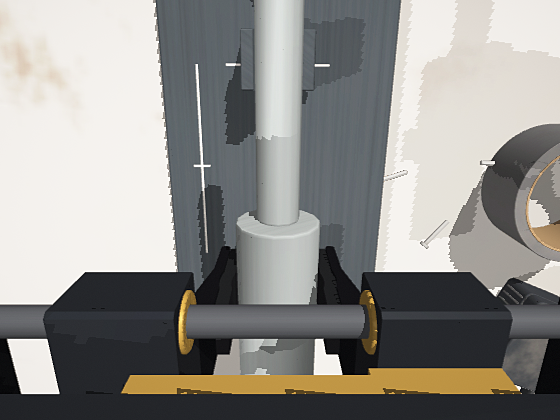

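```bash
python3 - <<'E'
import cv2
p=cv2.imread("pics/w15.png")
cv2.imwrite("pics/w15a.png",cv2.resize(p[190:260,225:335],None,fx=7,fy=7,interpolation=cv2.INTER_CUBIC))
E
```

```text
(no output)
```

View pics/w15a.png

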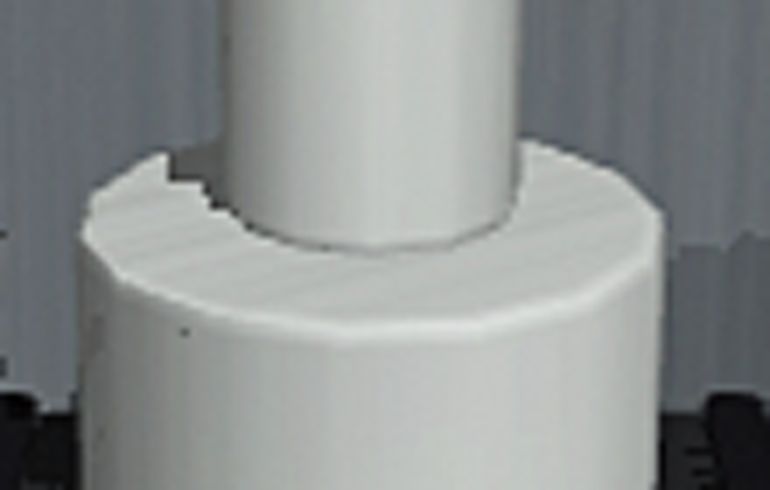

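```bash
python3 - <<'E'
from h import *
z=np.load("w15.npz");T=z["pose"]
f=lambda a:np.array(a)/7+[225-.43,190-.43]
e1=np.array([.992,.127]);e2=np.array([-.127,.992]);tcp=np.array([.5266,-.0500]);M=np.array([.5226,-.0248])
for q,h in(((370,330),.1523),((370,248),.1433)):
    a=ray("wrist",T,[f(q)],h)[0,:2];print((a-tcp)@e1,(a-tcp)@e2,(a-M)@e1,(a-M)@e2)
# shaft direction: thick edges rows, thin edges
p=z["p"].astype(int)
for r in (10,): print([int(c)+230 for c in np.where(abs(np.diff(p[r,230:330].sum(-1)))>60)[0]])
a=ray("wrist",T,[(279.5,10),(278,250)],.1343)[:,:2];d=a[0]-a[1];print(np.degrees(np.arctan2(d[1],d[0])))
g=p.min(-1);m=(g>130).astype(np.uint8)
t=ray("wrist",T,[(202,165.5)],.012)[0,:2];print("tick",t, t-M+.055*e1)
E
```

```text
-0.00013899416668116142 0.028939339289013294 0.0006286058333188416 0.003432939289013291
-0.00015455346684506 0.03013976225253473 0.0006130465331549431 0.004633362252534727
[254, 302, 303]
97.48877429268467
tick [ 0.46825073 -0.03196741] [ 0.00021073 -0.00018241]
```

```bash
python3 plan.py 0.5263 -0.0541 0.045 7.3
```

```text
t22.90 pos [ 0.5266 -0.05    0.1208] yaw 7.81->7.30 open 0.405 q7 0.34 F [-0.2 -0.2 -3.6]
 turn [-0.0001  0.0028 -0.0002] shift [-0.0054  0.5054 -0.0272] tooly [-0.001  0.    -1.   ]
```

Call:
{"api": "apply_moves", "payload": {"rows": [[0, 0.003, 0, -0.005, 0.2, -0.027, -1], [0, 0.003, 0, -0.005, 0.4, -0.027, -1], [0, 0.003, 0, -0.005, 0.505, -0.027, -1], [0, 0.003, 0, -0.005, 0.505, -0.027, -1], [0, 0.003, 0, -0.005, 0.505, -0.027, -1]]}}

```text
t: 23.52
eef_pos: [0.5274, -0.0552, 0.0463]
tcp_rot: [0.706, -0.706, -0.045, 0.044]
contact_force: [-0.3, -1.0, -4.6]
opening: 0.402
```

```bash
python3 plan.py 0.5263 -0.0541 0.0335 7.3;python3 shot.py wrist w16
```

```text
t23.52 pos [ 0.5274 -0.0552  0.0463] yaw 7.17->7.30 open 0.402 q7 0.44 F [-0.3 -1.  -4.6]
 turn [-0.     -0.0007  0.0005] shift [-0.0066  0.0853  0.008 ] tooly [ 0.001  0.    -1.   ]
23.575 [ 0.5275 -0.0552  0.0464] 0.401 0.0041
```

View pics/w16.png

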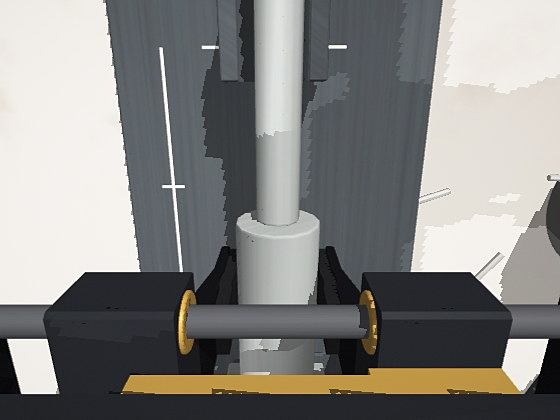

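```bash
python3 - <<'E'
from h import *
z=np.load("w16.npz");T=z["pose"];p=z["p"].astype(int)
e1=np.array([.992,.1275]);e2=np.array([-.1275,.992]);M=np.array([.5226,-.0248])
for r in (5,20,40,100,120,150,180,200): print(r,[int(c)+240 for c in np.where(abs(np.diff(p[r,240:320].sum(-1)))>40)[0]])
for (u,v),h in (((278.5,10),.0599),((278.5,100),.0599),((278.2,180),.0599),((278.5,250),.0599)):
    a=ray("wrist",T,[(u,v)],h)[0,:2]-M;print((u,v),(a@e1).round(4),(a@e2).round(4))
for q,h in(([(202,47),(347,46.5)],.012),([(220.5,79),(328.5,79)],.0477),([(173.5,186)],.012)):
    a=ray("wrist",T,q,h)[:,:2].mean(0)-M;print((a@e1).round(4),(a@e2).round(4))
E
```

```text
5 [252, 253, 302, 303, 304, 311]
20 [241, 253, 254, 301, 302, 303]
40 [241, 253, 254, 301, 302, 303, 305, 310]
100 [254, 255, 299, 300, 301, 312]
120 [254, 255, 299, 300, 301, 302, 303, 311]
150 [255, 298, 299, 300, 306]
180 [255, 256, 298, 299, 310]
200 [255, 256, 297, 298, 299]
(278.5, 10) 0.0019 0.0781
(278.5, 100) 0.0019 0.0471
(278.2, 180) 0.0017 0.0156
(278.5, 250) 0.0018 -0.0156
0.0002 0.0699
0.0003 0.0548
-0.0548 0.0001
```

Call:
{"api": "apply_moves", "payload": {"rows": [[0, -0.001, 0, -0.01, 0.02, 0.007, -1], [0, -0.001, 0, -0.01, 0.05, 0.007, -1], [0, -0.001, 0, -0.01, 0.075, 0.007, -1], [0, -0.001, 0, -0.01, 0.075, 0.007, -1]]}}

```text
t: 24.08
eef_pos: [0.5252, -0.0545, 0.0339]
tcp_rot: [-0.706, 0.706, 0.045, -0.045]
contact_force: [0.9, 0.1, -4.2]
opening: 0.405
```

```bash
python3 plan.py 0.5263 -0.0541 0.033 7.3
```

```text
t24.07 pos [ 0.5252 -0.0545  0.0339] yaw 7.33->7.30 open 0.405 q7 0.45 F [ 0.9  0.1 -4.2]
 turn [0.0001 0.0001 0.0001] shift [0.0075 0.006  0.0016] tooly [ 0. -0. -1.]
```

Call:
{"api": "apply_moves", "payload": {"rows": [[0, 0, 0, 0.003, 0.004, 0.001, -1], [0, 0, 0, 0.003, 0.007, 0.001, -1], [0, 0, 0, 0.003, 0.007, 0.001, -1]]}}

```text
t: 24.45
eef_pos: [0.5257, -0.0544, 0.0332]
tcp_rot: [-0.706, 0.706, 0.045, -0.045]
contact_force: [0.9, -0.5, -0.6]
opening: 0.406
```

```bash
python3 plan.py 0.5263 -0.0541 0.033 7.3
```

```text
t24.45 pos [ 0.5257 -0.0544  0.0332] yaw 7.32->7.30 open 0.406 q7 0.45 F [ 0.9 -0.5 -0.6]
 turn [0.0001 0.0001 0.0002] shift [0.0042 0.0012 0.0016] tooly [ 0.001 -0.    -1.   ]
```

The force has dropped from −4.2 N to −0.6 N, so the shaft is seated in the vees. I'll release gently: lower the grip force, open a little, then rise.

Call:
{"api": "apply_moves", "payload": {"newtons": 10, "rows": [[0, 0, 0, 0, 0.002, 0, -1], [0, 0, 0, 0, 0.002, 0, 0.1], [0, 0, 0, 0, 0.002, 0, 0.2], [0, 0, 0, 0, 0.002, 0, 0.3]]}}

```text
t: 24.95
eef_pos: [0.5252, -0.0543, 0.0326]
tcp_rot: [0.706, -0.706, -0.045, 0.045]
contact_force: [-0.4, 0.6, -0.4]
opening: 0.618
```

Call:
{"api": "apply_moves", "payload": {"rows": [[0, 0, 0, 0, -0.15, 0, 0.3], [0, 0, 0, 0, -0.45, 0, 0.5], [0, 0, 0, 0, -0.8, 0, 0.5], [0, 0, 0, 0, -1.0, -0.2, 0.5], [0, 0, 0, 0, -1.0, -0.3, 0.5]]}}

```text
t: 25.58
eef_pos: [0.5325, -0.1004, 0.1853]
tcp_rot: [0.706, -0.706, -0.046, 0.043]
contact_force: [-0.1, 0.3, -0.2]
opening: 0.747
```

```bash
python3 shot.py wrist w17
```

```text
25.625 [ 0.5318 -0.102   0.1841] 0.746 0.0628
```

View pics/w17.png

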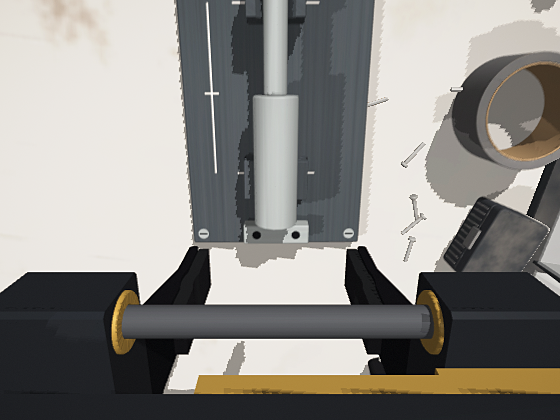

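```bash
python3 - <<'E'
import cv2
p=cv2.imread("pics/w17.png")
cv2.imwrite("pics/w17a.png",cv2.resize(p[0:240,190:340],None,fx=4.5,fy=2.5,interpolation=cv2.INTER_CUBIC))
cv2.imwrite("pics/w17b.png",cv2.resize(p[80:110,240:320],None,fx=9,fy=9,interpolation=cv2.INTER_CUBIC))
E
```

```text
(no output)
```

View pics/w17a.png

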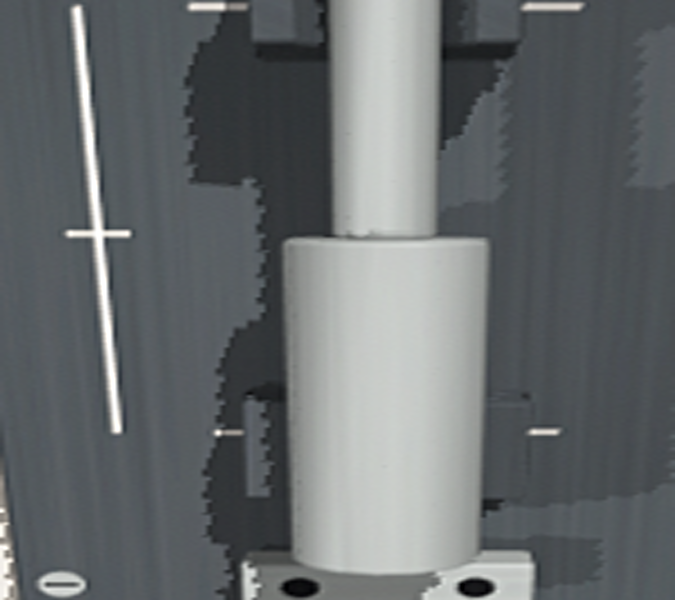

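View pics/w17b.png

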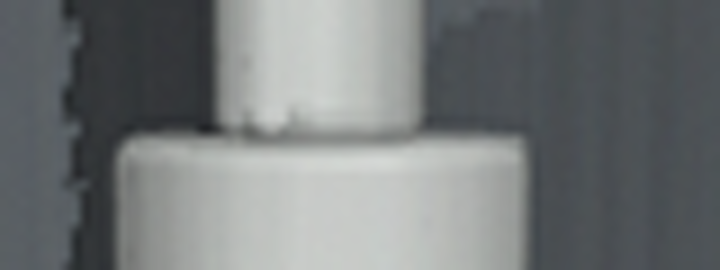

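```bash
python3 - <<'E'
from h import *
z=np.load("w17.npz");T=z["pose"];p=z["p"].astype(int)
f=lambda a:np.array(a)/[4.5,2.5]+[190-.4,-.3]
R=lambda a,h:ray("wrist",T,[f(x) for x in a],h)[:,:2]
C1=R([(188,7),(584,7)],.012).mean(0);C2=R([(214,433),(560,433)],.012).mean(0);M=(C1+C2)/2
e2=(C1-C2);L=np.linalg.norm(e2);e2/=L;e1=np.array([e2[1],-e2[0]]);print(L,M,np.degrees(np.arctan2(e1[1],e1[0])))
for h in(.0465,.0555,.0645):
    a=ray("wrist",T,[(275.8,94.7)],h)[0,:2]-M;print("step",h,(a@e1).round(4),(a@e2).round(4))
tick=ray("wrist",T,[(211.3,93.2)],.012)[0,:2]-M;print("tick",tick@e1,tick@e2)
for r,a,b in((40,None,None),(60,0,0),(130,0,0),(150,0,0),(200,0,0),(210,0,0)):
    E=[int(c)+245 for c in np.where(abs(np.diff(p[r,245:305].sum(-1)))>50)[0]];print(r,E)
a=R([(387,30),(386,200),(386,300),(386,500)],.0465)-M;print((a@e1).round(4),(a@e2).round(4))
# thick end
a=ray("wrist",T,[(276,228.5)],.0645)[0,:2]-M;print("thick end top",a@e1,a@e2)
# tall face bottom, low block
a=R([(256,58),(516,57)],.012)-M;print("tall -y bottom",(a@e1).round(4),(a@e2).round(4))
a=R([(247,396),(530,396)],.038)-M;print("low +y top",(a@e1).round(4),(a@e2).round(4))
a=R([(248,496)],.038)-M;print("low -y top",(a@e1).round(4),(a@e2).round(4))
q,W=cloud("wrist","w17.npz")
for r in (20,50,80,110,150,200):
    print(r,np.nanmedian(W[r-4:r+5,274:279,2]).round(4))
E
```

```text
0.13993101657114584 [ 0.52271287 -0.02606647] 7.278614808295672
step 0.0465 0.0002 -0.0
step 0.0555 0.0002 0.0003
step 0.0645 0.0002 0.0006
tick -0.05510035857164949 0.0001554289249873879
40 [262, 263, 286, 287, 295]
60 [262, 263, 285, 286]
130 [252, 253, 296, 297]
150 [252, 253, 296, 297]
200 [253, 254, 295, 296, 301]
210 [253, 254, 256, 295, 296]
[ 0.0001 -0.0001 -0.0002 -0.0002] [ 0.0578  0.011  -0.0189 -0.0849]
thick end top 0.0002247049735529822 -0.10368018103873596
tall -y bottom [-0.0235  0.0235] [0.0551 0.0554]
low +y top [-0.026   0.0265] [-0.0511 -0.0512]
low -y top [-0.0267] [-0.0861]
20 0.0547
50 0.0546
80 0.0545
110 0.0637
150 0.0638
200 0.0638
```

```bash
python3 plan.py 0.4224 -0.2679 0.13 -82.4
```

```text
t25.62 pos [ 0.5318 -0.102   0.1841] yaw 7.19->-82.40 open 0.746 q7 0.40 F [-1.6 -1.4  0.6]
 turn [-0.0006  0.4977  0.0008] shift [-0.8628  0.3588 -1.0061] tooly [ 0.003 -0.    -1.   ]
```

Call:
{"api": "apply_moves", "payload": {"rows": [[0, 0.055, 0, -0.2, 0, -0.3, 0.4], [0, 0.11, 0, -0.4, 0, -0.6, 0.3], [0, 0.17, 0, -0.6, 0, -0.9, 0.2], [0, 0.23, 0, -0.8, 0, -1.0, 0], [0, 0.28, 0, -0.86, 0, -1.0, 0]]}}

```text
t: 26.25
eef_pos: [0.42, -0.2658, 0.1821]
tcp_rot: [0.656, -0.656, 0.263, -0.262]
contact_force: [0.3, 0.2, 0.2]
opening: 0.515
```

```bash
python3 plan.py 0.4224 -0.2679 0.12 -82.4
```

```text
t26.25 pos [ 0.42   -0.2658  0.1821] yaw -43.65->-82.40 open 0.515 q7 -0.21 F [0.3 0.2 0.2]
 turn [ 0.0003  0.2153 -0.0003] shift [0.0218 0.4137 0.001 ] tooly [-0.001  0.001 -1.   ]
```

Call:
{"api": "apply_moves", "payload": {"rows": [[0, 0.055, 0, 0.02, 0.15, 0, 0], [0, 0.11, 0, 0.02, 0.3, 0, 0], [0, 0.17, 0, 0.02, 0.4, 0, 0], [0, 0.215, 0, 0.02, 0.4, 0, 0], [0, 0.215, 0, 0.02, 0.4, 0, 0]]}}

```text
t: 26.88
eef_pos: [0.4242, -0.2659, 0.1222]
tcp_rot: [-0.534, 0.535, -0.463, 0.462]
contact_force: [0.2, 1.2, -0.0]
opening: 0.497
```

```bash
python3 plan.py 0.4224 -0.2679 0.002 -82.4;python3 shot.py wrist w18
```

```text
t26.88 pos [ 0.4242 -0.2659  0.1222] yaw -81.73->-82.40 open 0.497 q7 -0.66 F [ 0.2  1.2 -0. ]
 turn [0.0005 0.0037 0.    ] shift [ 0.0117  0.8013 -0.0123] tooly [-0.001 -0.    -1.   ]
26.925 [ 0.4243 -0.2659  0.1224] 0.499 0.0179
```

View pics/w18.png

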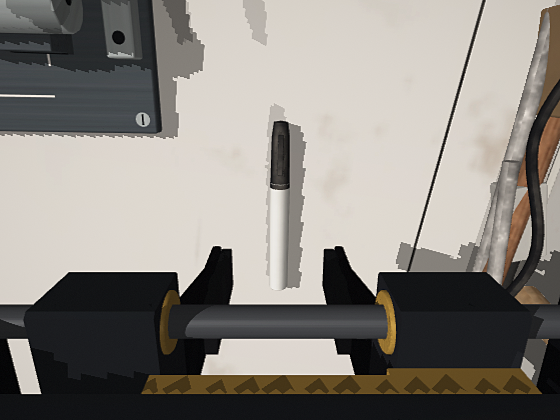

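```bash
python3 - <<'E'
from h import *
z=np.load("w18.npz");T=z["pose"];p=z["p"].astype(int)
for r in (135,160,200,240,270):print(r,[int(c)+262 for c in np.where(abs(np.diff(p[r,262:310].sum(-1)))>60)[0]])
for c in (276,280,284):print(c,[int(c)+110 for c in np.where(abs(np.diff(p[110:300,c].sum(-1)))>60)[0]])
a=ray("wrist",T,[(280.6,122),(279.5,290)],.008)[:,:2];b=ray("wrist",T,[(280,188)],.015)[0,:2]
d=a[0]-a[1];print(a,a.mean(0),np.linalg.norm(d),np.degrees(np.arctan2(d[1],d[0])),"cap edge",b)
E
```

```text
135 [266, 271, 272, 277, 283, 288, 289, 302, 303]
160 [265, 270, 271, 288, 289, 302, 303]
200 [265, 269, 289, 302, 303]
240 [265, 269, 288, 299, 300]
270 [265, 269, 282, 287, 297, 298]
276 [120, 121, 122, 183, 184, 188, 189, 289]
280 [119, 120, 122, 134, 174, 184, 185, 189, 290]
284 [111, 115, 120, 121, 183, 184, 188, 189, 288]
[[ 0.48150168 -0.26045411]
 [ 0.34477263 -0.27978503]] [ 0.41313715 -0.27011957] 0.13808880053894818 8.047211553855915 cap edge [ 0.43436278 -0.26692136]
```

Call:
{"api": "apply_moves", "payload": {"rows": [[0, 0.003, 0, 0.013, 0.3, -0.014, 0], [0, 0.003, 0, 0.013, 0.6, -0.014, 0], [0, 0.003, 0, 0.013, 0.77, -0.014, -0.2], [0, 0.003, 0, 0.013, 0.8, -0.014, -0.2], [0, 0.003, 0, 0.013, 0.8, -0.014, -0.2]]}}

```text
t: 27.55
eef_pos: [0.4231, -0.2687, 0.0034]
tcp_rot: [0.533, -0.533, 0.465, -0.465]
contact_force: [-0.4, -0.0, 0.1]
opening: 0.408
```

Call:
{"api": "apply_moves", "payload": {"newtons": 12, "rows": [[0, 0, 0, 0, 0, 0, -1], [0, 0, 0, 0, 0, 0, -1], [0, 0, 0, 0, 0, 0, -1], [0, 0, 0, 0, 0, 0, -1]]}}

```text
t: 28.05
eef_pos: [0.4231, -0.2684, 0.0031]
tcp_rot: [0.533, -0.532, 0.465, -0.466]
contact_force: [-0.2, 0.0, 5.5]
opening: 0.167
```

```bash
python3 plan.py 0.467 -0.1 0.15 7.3
```

```text
t28.05 pos [ 0.4231 -0.2684  0.0031] yaw -82.31->7.30 open 0.167 q7 -0.49 F [-0.2  0.   5.5]
 turn [-2.000e-04 -4.978e-01  2.000e-04] shift [-1.0736 -0.9792  0.441 ] tooly [ 0.001  0.    -1.   ]
```

Call:
{"api": "apply_moves", "payload": {"rows": [[0, 0, 0, 0, -0.2, 0, -1], [0, 0, 0, 0, -0.5, 0, -1], [0, -0.05, 0, -0.1, -0.8, 0, -1], [0, -0.11, 0, -0.25, -1.0, 0.1, -1], [0, -0.17, 0, -0.5, -1.0, 0.2, -1]]}}

```text
t: 28.68
eef_pos: [0.4438, -0.1907, 0.1545]
tcp_rot: [0.637, -0.636, 0.307, -0.309]
contact_force: [-0.1, 0.6, -0.3]
opening: 0.168
```

```bash
python3 plan.py 0.467 -0.1 0.15 7.3
```

```text
t28.68 pos [ 0.4438 -0.1907  0.1545] yaw -51.62->7.30 open 0.168 q7 -0.54 F [-0.1  0.6 -0.3]
 turn [-0.0005 -0.3274  0.0012] shift [-0.378   0.0305  0.4969] tooly [ 0.004  0.    -1.   ]
```

Call:
{"api": "apply_moves", "payload": {"rows": [[0, -0.055, 0, -0.1, 0, 0.1, -1], [0, -0.11, 0, -0.2, 0, 0.2, -1], [0, -0.17, 0, -0.3, 0, 0.35, -1], [0, -0.22, 0, -0.38, 0, 0.5, -1], [0, -0.28, 0, -0.38, 0, 0.5, -1]]}}

```text
t: 29.3
eef_pos: [0.4666, -0.0971, 0.1526]
tcp_rot: [-0.707, 0.707, -0.006, 0.006]
contact_force: [-0.2, -0.8, 0.0]
opening: 0.165
```

```bash
python3 plan.py 0.465 -0.055 0.13 7.3
```

```text
t29.30 pos [ 0.4666 -0.0971  0.1526] yaw -0.99->7.30 open 0.165 q7 0.11 F [-0.2 -0.8  0. ]
 turn [ 0.0001 -0.0461 -0.    ] shift [-0.0156  0.1505  0.2802] tooly [-0. -0. -1.]
```

```bash
python3 plan.py 0.4670 -0.0230 0.12 7.4
```

```text
t29.30 pos [ 0.4666 -0.0971  0.1526] yaw -0.99->7.40 open 0.165 q7 0.11 F [-0.2 -0.8  0. ]
 turn [ 0.0001 -0.0466 -0.    ] shift [-0.006   0.2171  0.4938] tooly [-0. -0. -1.]
```

Call:
{"api": "apply_moves", "payload": {"rows": [[0, -0.047, 0, -0.006, 0.1, 0.2, -1], [0, -0.047, 0, -0.006, 0.2, 0.4, -1], [0, -0.047, 0, -0.006, 0.217, 0.494, -1], [0, -0.047, 0, -0.006, 0.217, 0.494, -1], [0, -0.047, 0, -0.006, 0.217, 0.494, -1]]}}

```text
t: 29.92
eef_pos: [0.4675, -0.0258, 0.1205]
tcp_rot: [-0.706, 0.706, 0.043, -0.042]
contact_force: [0.1, -1.5, -0.8]
opening: 0.163
```

```bash
python3 plan.py 0.4670 -0.0230 0.015 7.3;python3 shot.py wrist w19
```

```text
t29.93 pos [ 0.4675 -0.0258  0.1205] yaw 6.86->7.30 open 0.163 q7 0.14 F [ 0.1 -1.5 -0.8]
 turn [ 0.0001 -0.0024  0.0002] shift [-0.0013  0.7034  0.0189] tooly [ 0.001 -0.    -1.   ]
29.975 [ 0.4675 -0.0258  0.1205] 0.163 0.003
```

View pics/w19.png

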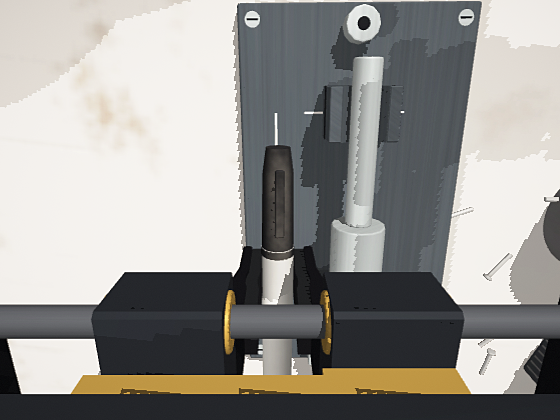

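Call:
{"api": "apply_moves", "payload": {"rows": [[0, -0.002, 0, -0.001, 0.2, 0.019, -1], [0, -0.002, 0, -0.001, 0.4, 0.019, -1], [0, -0.002, 0, -0.001, 0.55, 0.019, -1], [0, -0.002, 0, -0.001, 0.6, 0.019, -1], [0, -0.002, 0, -0.001, 0.6, 0.019, -1]]}}

```text
t: 30.6
eef_pos: [0.4668, -0.0227, 0.0305]
tcp_rot: [-0.706, 0.706, 0.045, -0.045]
contact_force: [-0.2, 0.3, 0.6]
opening: 0.162
```

```bash
python3 plan.py 0.4670 -0.0230 0.0153 7.3;python3 shot.py wrist w20
```

```text
t30.60 pos [ 0.4668 -0.0227  0.0305] yaw 7.25->7.30 open 0.162 q7 0.39 F [-0.2  0.3  0.6]
 turn [ 0.0001 -0.0003 -0.    ] shift [ 0.0011  0.1011 -0.0019] tooly [-0. -0. -1.]
30.65 [ 0.4672 -0.0225  0.0309] 0.166 0.0127
```

View pics/w20.png

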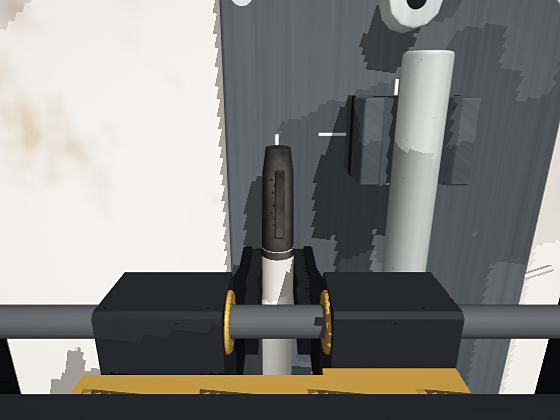

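Call:
{"api": "apply_moves", "payload": {"rows": [[0, 0, 0, 0, 0.06, -0.002, -1], [0, 0, 0, 0, 0.09, -0.002, -1], [0, 0, 0, 0, 0.102, -0.002, -1], [0, 0, 0, 0, 0.102, -0.002, -1]]}}

```text
t: 31.15
eef_pos: [0.4667, -0.0223, 0.0149]
tcp_rot: [0.706, -0.706, -0.045, 0.045]
contact_force: [-2.3, 0.6, 2.8]
opening: 0.161
```

```bash
python3 plan.py 0.4670 -0.0230 0.0153 7.3
```

```text
t31.15 pos [ 0.4667 -0.0223  0.0149] yaw 7.32->7.30 open 0.161 q7 0.43 F [-2.3  0.6  2.8]
 turn [-0.0001  0.0001 -0.0001] shift [ 0.0017 -0.0026 -0.0052] tooly [-0.  0. -1.]
```

Call:
{"api": "apply_moves", "payload": {"rows": [[0, 0, 0, 0, 0, 0, -0.55], [0, 0, 0, 0, 0, 0, -0.45], [0, 0, 0, 0, 0, 0, -0.45], [0, 0, 0, 0, 0, 0, -0.45]]}}

```text
t: 31.65
eef_pos: [0.4667, -0.0223, 0.0148]
tcp_rot: [-0.706, 0.706, 0.045, -0.045]
contact_force: [-1.1, -0.4, -0.2]
opening: 0.27
```

Call:
{"api": "apply_moves", "payload": {"rows": [[0, 0, 0, 0, -0.15, 0, -0.45], [0, 0, 0, 0, -0.4, 0, -0.45], [0, 0, 0, 0, -0.75, 0, -0.45], [0, 0, 0, 0, -1.0, 0, -0.4], [0, 0, 0, 0, -1.0, 0, -0.4]]}}

```text
t: 32.28
eef_pos: [0.4684, -0.0216, 0.1671]
tcp_rot: [0.708, -0.704, -0.047, 0.044]
contact_force: [1.0, 0.4, -0.8]
opening: 0.296
```

```bash
python3 plan.py 0.50 -0.12 0.22 7.3
```

```text
t32.27 pos [ 0.4684 -0.0216  0.1671] yaw 7.37->7.30 open 0.296 q7 -0.02 F [ 1.   0.4 -0.8]
 turn [-0.0017  0.0004  0.0016] shift [ 0.1263 -0.3559 -0.6757] tooly [ 0.004  0.006 -1.   ]
```

Call:
{"api": "apply_moves", "payload": {"rows": [[0, 0, 0, 0.1, -0.2, -0.2, 0], [0, 0, 0, 0.2, -0.35, -0.4, 0], [0, 0, 0, 0.22, -0.35, -0.65, 0], [0, 0, 0, 0.22, -0.35, -0.65, 0], [0, 0, 0, 0.22, -0.35, -0.65, 0]]}}

```text
t: 32.9
eef_pos: [0.5113, -0.1148, 0.2163]
tcp_rot: [-0.705, 0.706, 0.044, -0.045]
contact_force: [0.8, 0.3, -0.1]
opening: 0.502
```

```bash
python3 shot.py wrist w21;python3 - <<'E'
import cv2
p=cv2.imread("pics/w21.png")
cv2.imwrite("pics/w21a.png",cv2.resize(p[0:270,150:400],None,fx=3.2,fy=2.2,interpolation=cv2.INTER_CUBIC))
E
```

```text
32.95 [ 0.5115 -0.1139  0.2165] 0.496 0.0249
```

View pics/w21a.png

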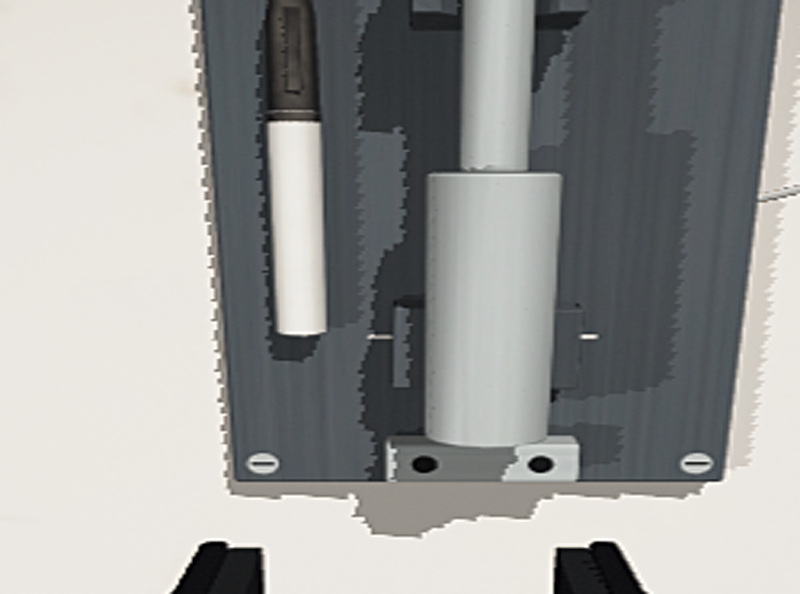

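Call:
{"api": "apply_moves", "payload": {"rows": [[0, 0, 0, 0, -0.2, 0.3, 0], [0, 0, 0, 0, -0.3, 0.45, 0], [0, 0, 0, 0, -0.3, 0.45, 0], [0, 0, 0, 0, -0.3, 0.45, 0]]}}

```text
t: 33.45
eef_pos: [0.503, -0.0469, 0.2618]
tcp_rot: [0.706, -0.705, -0.046, 0.046]
contact_force: [-0.6, -0.7, -0.4]
opening: 0.501
```

```bash
python3 shot.py wrist w22;python3 - <<'E'
import cv2
p=cv2.imread("pics/w22.png")
cv2.imwrite("pics/w22a.png",cv2.resize(p[0:270,150:400],None,fx=3.2,fy=2.2,interpolation=cv2.INTER_CUBIC))
E
```

```text
33.5 [ 0.5029 -0.0477  0.2617] 0.497 0.0188
```

View pics/w22a.png

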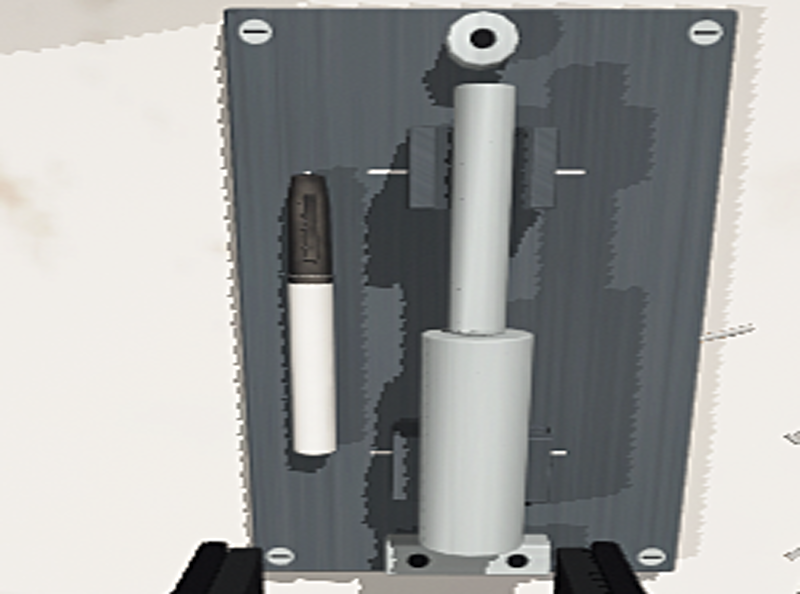

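```bash
python3 - <<'E'
from h import *
z=np.load("w22.npz");T=z["pose"]
f=lambda a:np.array(a)/[3.2,2.2]+[150-.35,-.27]
R=lambda a,h:ray("wrist",T,[f(x) for x in a],h)[:,:2]
C1=R([(368,172),(585,172)],.012).mean(0);C2=R([(371,453),(566,453)],.012).mean(0);M=(C1+C2)/2
e2=(C1-C2);L=np.linalg.norm(e2);e2/=L;e1=np.array([e2[1],-e2[0]]);print(L,M,np.degrees(np.arctan2(e1[1],e1[0])))
def s(n,q,h):
    a=R(q,h)-M;print(n,(a@e1*1000).round(1),(a@e2*1000).round(1))
s("pen tip/end",[(308,173),(316,455)],.018)
s("pen mid body",[(311,300),(314,420)],.020)
s("tall top",[(411,127),(407,208),(557,128),(553,208)],.0477)
s("low top",[(394,434),(393,499),(552,436),(550,502)],.038)
s("step",[(477,332)],.055)
s("shaft ends",[(485,86)],.0555);s("thick end",[(471,552)],.0645)
p,W=cloud("wrist","w22.npz")
for u,v in((151+150,60),(148+150,120),(147+150,180),(147+150,220)):print(np.nanmedian(W[v-6:v+7,u-2:u+3,2]).round(4))
for u,v in((246,150),(247,170),(248,195)):print("pen z",np.nanmedian(W[v-5:v+6,u-2:u+3,2]).round(4))
E
python3 shot.py top top2; python3 shot.py scene scene2
```

```text
0.1402363061267336 [ 0.52277909 -0.02549046] 7.2981575768070215
pen tip/end [-54.4 -54.7] [ 69.4 -69.4]
pen mid body [-54.6 -54.8] [ 10.7 -50. ]
tall top [-21.5 -22.6  21.3  21.4] [87.8 54.7 87.6 54.8]
low top [-26.6 -27.   26.5  27.2] [-51.8 -85.9 -52.7 -87.4]
step [-0.8] [1.4]
shaft ends [-0.6] [103.2]
thick end [-1.1] [-102.6]
0.0546
0.0543
0.0637
0.0638
pen z 0.026
pen z 0.0261
pen z 0.0264
33.55 [ 0.5029 -0.0483  0.2617] 0.496 0.0124
33.6 [ 0.5029 -0.0485  0.2617] 0.498 0.0083
```

View pics/top2.png

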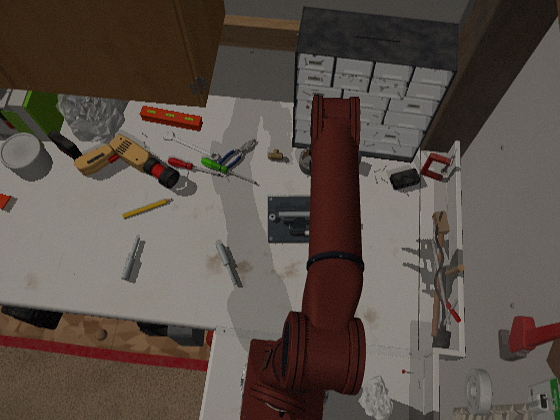

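```bash
python3 -c "
from workcell import arm
print(arm.sign_off()); s=arm.observe();print(s['t'],s['contact_force'])"
```

```text
the job is handed in; nothing more can be done
None
the job is handed in; nothing more can be done
```

The job is done and handed in at about 33.6 s of the 102 s allowed. The tall V-block is on the cross by the round stop and the low V-block is on the cross by the bar stop. The largest shaft lies in both vees with its thin end in the tall block, and the marker lies along the front line.

Last wrist-camera checks, with everything released and the gripper well above the work:

| Item | Measured result |
|---|---|
| Tall block | about 1.2 mm off its cross along the plate, under 0.5 mm across it |
| Low block | about 0.6 mm off its cross along the plate, centred across it; turned by 1° or less |
| Shaft step | 0 to 1.4 mm from midway, depending on the view; within 0.5 mm of midway between the blocks as they stand |
| Shaft level | depth readings constant along each half (about 54.5 mm and 63.8 mm at the top) |
| Marker | centred on the tick to within 0.5 mm, less than 1 mm off the line |

- **Disagreement:** two views of the tall block's centring did not match. An earlier straight-on view, taken after I nudged the block back by about 1 mm, put it within 0.5 mm. The final oblique view read 1.2 mm, which is within the 2 mm camera calibration.
- **Bystanders:** the arm never went near the tee fitting, the grey case or the tape roll. In the last top picture the arm hid much of that area, including the case and part of the tape roll, so I did not re-measure them.

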